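# Make up a gift order: pour the sweets, stack the cups, prop the plaque

### The job

Make up the gift order: pick up the cream cup that holds the wrapped sweets and pour all of them from it into the open green gift box, then clear the used cups by nesting that cup and every other cream cup upright, one inside the other, in the dark green cup. Take the wooden plaque out of its holder and lean it upright against the front of the brown carton, roughly in the middle and square to it, its foot on the table a little in front of the carton and its upper part resting against the carton. Leave the gift box standing level on the table, and do not disturb the twine, the tape roll or the marker.

Things in the scene. Friction and masses are not known exactly. Their poses are not given: they have to be found in the camera images.
- cup_full: Cream thick-bottomed tapered tumbler, round, 82 tall, outer radius 22 at the foot and 34 at the rim (straight taper), wall 2.5, solid bottom 30 thick (inside depth 52). Origin: centre of its underside, z axis up out of the mouth. Nested fully in a like cup it stands 30 higher than that cup. This is the one that holds the sweets at the start.
- cup_base: Dark green thick-bottomed tapered tumbler, round, 82 tall, outer radius 22 at the foot and 34 at the rim (straight taper), wall 2.5, solid bottom 30 thick (inside depth 52). Origin: centre of its underside, z axis up out of the mouth. Nested fully in a like cup it stands 30 higher than that cup. Empty; the bottom of the stack to be made.
- cup_1: Cream thick-bottomed tapered tumbler, round, 82 tall, outer radius 22 at the foot and 34 at the rim (straight taper), wall 2.5, solid bottom 30 thick (inside depth 52). Origin: centre of its underside, z axis up out of the mouth. Nested fully in a like cup it stands 30 higher than that cup. Empty, standing on the table; two or three of cup_1, cup_2 and cup_3 are there.
- cup_2: Cream thick-bottomed tapered tumbler, round, 82 tall, outer radius 22 at the foot and 34 at the rim (straight taper), wall 2.5, solid bottom 30 thick (inside depth 52). Origin: centre of its underside, z axis up out of the mouth. Nested fully in a like cup it stands 30 higher than that cup. Empty, standing on the table; two or three of cup_1, cup_2 and cup_3 are there.
- cup_3: Cream thick-bottomed tapered tumbler, round, 82 tall, outer radius 22 at the foot and 34 at the rim (straight taper), wall 2.5, solid bottom 30 thick (inside depth 52). Origin: centre of its underside, z axis up out of the mouth. Nested fully in a like cup it stands 30 higher than that cup. Empty, standing on the table; two or three of cup_1, cup_2 and cup_3 are there.
- sweet_1: Red foil-wrapped round sweet, a ball 20 in diameter, 11 g; origin at its centre. All sweets start in cup_full; 4 to 6 of the six are there.
- sweet_2: Gold foil-wrapped round sweet, a ball 20 in diameter, 11 g; origin at its centre. All sweets start in cup_full; 4 to 6 of the six are there.
- sweet_3: Orange foil-wrapped round sweet, a ball 20 in diameter, 11 g; origin at its centre. All sweets start in cup_full; 4 to 6 of the six are there.
- sweet_4: Red foil-wrapped round sweet, a ball 20 in diameter, 11 g; origin at its centre. All sweets start in cup_full; 4 to 6 of the six are there.
- sweet_5: Gold foil-wrapped round sweet, a ball 20 in diameter, 11 g; origin at its centre. All sweets start in cup_full; 4 to 6 of the six are there.
- sweet_6: Orange foil-wrapped round sweet, a ball 20 in diameter, 11 g; origin at its centre. All sweets start in cup_full; 4 to 6 of the six are there.
- gift_box: Dark green open square gift box with a gold ribbon band, outside 130 x 130 x 60 high, walls and floor 5; loose, 450 g. Origin: centre of its underside, z up.
- carton: Brown taped shipping carton, fixed, 140 (x) x 240 (y) x 110 high. Origin: centre of its underside, z up; its front face (towards the robot) is the plane x = -70 of its own frame and its top front edge is 110 above the table.
- holder: Dark wooden plaque holder, fixed, base 60 x 90 x 8, two upright cheeks (12 thick, top 44 above the table) with a slot 13 wide between them, running along its own y axis. Origin: centre of its underside.
- plaque: Plywood gift plaque with a green heart, 9 thick (own x), 110 wide (own y), 170 tall (own z), 130 g. Origin: middle of its lower edge, z up along its height. It starts upright in the holder's slot, its foot 8 above the table.
- plaque_top (a point): Middle of the plaque's upper edge, 170 above its origin.
- twine: Ball of brown twine, 76 in diameter, 58 high, a bystander; origin: centre of its underside.
- tape_roll: Roll of brown tape lying flat, 90 in diameter, 45 high, a bystander; origin: centre of its underside.
- marker: Black marker pen lying flat, 125 long (own x), 12 thick, a bystander; origin: its middle, on the table.

How it is judged:
By the outcome, as a careful person would: the job done as asked, in the order asked, and still so for the second after the job is handed in, with the robot touching nothing.
Of cup_1, cup_2, cup_3 only 2 to 3 are there at a start; the rules pass over those that are not, and their reading is None.
Of sweet_4, sweet_5, sweet_6 only 1 to 3 are there at a start; the rules pass over those that are not, and their reading is None.
At some moment in a run one of gift_box may be knocked a few centimetres aside while the robot is not near it.
It also fails if it takes over 200 s, if anything falls off the work surface, if the arm or the gripper's body presses on something with over 40 N, if the wrist force passes 120 N, or if a joint passes its speed limit or range.

### The arm

A 6-joint arm with a two-finger parallel gripper is mounted at the origin on the work surface. World frame = base frame: x ahead of the robot, y to its left, z up, the work surface at z = 0. Lengths are in m, angles in rad, forces in N, time in s.
With the tool pointing down it reaches from about 0.3 to 0.875 m from the base axis. Payload 6.4 kg.
Tool frame: the origin (TCP) lies midway between the tips of the shut fingers; the grasp point (between the pads) lies 19 mm behind it; x points along the fingers, y is the direction in which the jaws open and shut, and the axes are right-handed (so a half turn about x gives the same grasp; the last joint's range is limited). The gripper opens to 85 mm and grips with 20 to 120 N. Pads are 22 mm wide; open, the fingers measure 114 mm over their backs; the gripper's body (76 mm by 85 mm) begins 54 mm behind the grasp point. The pads swing forward as they close: fully open they stand 13 mm farther back than shut.
Start: joints at [0.92, 0.181, 1.607, -0, 1.354, -0.206], TCP at [0.247, 0.519, 0.231] pointing down, gripper open.
Joint ranges: [-2.99, 2.99], [-0.89, 2.07], [0.3, 2.58], [-1.14, 4.28], [0, 2.63], [-3.12, 3.12]. Speed limits (rad/s): [2.57, 2.57, 3.01, 3.14, 3.14, 3.14].

### API

Orientations are given as a unit quaternion [w, x, y, z].
In Python, from bench import ctrl gives the robot as it stands.
- The arm moves only by the tool servo_tool, never from a script. Its argument "targets" is a list of rows, each a list of 7 numbers: the turn, a rotation vector about the tool's x, y, z in rad, then the shift along the tool's x, y, z in mm, then the opening, from -1 (shut) to 1 (fully open). A call has exactly 8 rows; each row is the pose to reach, as a shift and turn from the pose measured when the call began, along the tool's axes at that moment; what a row does not reach only later rows make up. A row lasts 1/8 s, in which the tool goes at most 62.5 mm and 10.7 degrees, less where a joint would pass 70% of its speed; a pose out of reach is approached as far as the arm can. A call with a gripper value outside its range is refused whole. The fingers move at their own pace and stop on an object; the grip force is fixed at half the most. Time passes only in rows, so rows that repeat a pose let the fingers close, or fill a call up. It gives the time, the measured TCP pose, the force and the opening at its end, in the units of the state.
- ctrl.get_obs(): the state, without advancing time (a new reading comes with each control period).
- ctrl.camera(name): name is "side" or "top" or "wrist"; returns a dict with "pixels" (480x640x3 uint8, blue, green, red), "intrinsics" (3x3 intrinsics, pixels), "D" ([k1, k2, p1, p2, k3] as OpenCV has them; the pictures are not rectified), "R" (3x3) and "t" (3): a world point X has camera coordinates R X + t; the wrist camera has in their place "tool_from_camera" (4x4, takes a point from camera to tool coordinates, whose origin is the TCP and whose axes are the tool frame's). Camera axes: x right, y down, z forward; pixel columns grow to the right and rows downward; lengths in m; the calibration is good to about 2 mm. A picture is of the moment at which its call begins: read the wrist's pose just before it. There is no depth.
- ctrl.hand_in(): hands the job in, once; it reports no verdict.
The state is a dict: "time_s": time; "q": joint angles; "dq": joint speeds; "joint_efforts": joint torques, N m; "eef_pos": TCP position; "eef_rot": TCP orientation; "wrist_force": force on the tool from outside, world axes, zero at the start; "torque": the same for the moment, N m; "opening": opening from 0.0 (shut) to 1.0 (fully open).
Only numpy, scipy, OpenCV 4.12 (cv2) and the standard library are available. Lean on these libraries where they do the work, as an engineer would, in place of code of your own. Each camera call takes 0.05 s, during which the arm holds its last target.

## Working session

There is one attempt and no reset: what is moved stays moved. The work goes in short steps, Python scripts to look and compute and a tool call to move; the robot and the scene stay as the last step left them, time stands still between calls to the robot, and variables do not carry over. Pictures are saved under pics/ and viewed, and the job is handed in when it is done.

Besides the shell and the picture viewer there is one more tool, called after ">>>" by a JSON object that holds its "method" and its "body", one argument or row to a line. servo_tool: Moves the arm, as the interface text tells. Its arguments: {"type":"object","properties":{"targets":{"type":"array","items":{"type":"array","items":{"type":"number"}}}},"required":["targets"]}

```bash
ls; mkdir -p pics
python3 - <<'E'
from bench import ctrl
import cv2,numpy as np
o=ctrl.get_obs(); print({k:np.round(v,3).tolist() for k,v in o.items()})
for n in ["side","top","wrist"]:
    c=ctrl.camera(n); cv2.imwrite(f"pics/{n}0.png",c["pixels"])
    print(n,{k:np.round(v,4).tolist() for k,v in c.items() if k!="pixels"})
E
```

```text
pics
{'time_s': 0.0, 'q': [0.92, 0.182, 1.608, 0.0, 1.354, -0.206], 'dq': [0.0, -0.0, 0.001, 0.0, -0.002, 0.001], 'joint_efforts': [-0.001, -44.488, -35.133, -0.001, 0.009, 0.0], 'eef_pos': [0.247, 0.519, 0.23], 'eef_rot': [0.689, 0.155, 0.69, -0.157], 'wrist_force': [0.506, -0.694, 0.049], 'torque': [-0.044, -0.001, 0.025], 'opening': 1.001}
side {'intrinsics': [[571.6075, 0.0, 322.4956], [0.0, 571.6075, 243.0218], [0.0, 0.0, 1.0]], 'D': [-0.0885, 0.0, 0.0, 0.0, 0.0], 'R': [[-0.9495, -0.3136, -0.0009], [-0.2142, 0.6505, -0.7287], [0.2291, -0.6918, -0.6848]], 't': [0.5515, 0.1766, 1.1144]}
top {'intrinsics': [[450.2203, 0.0, 323.3422], [0.0, 450.2203, 241.7891], [0.0, 0.0, 1.0]], 'D': [-0.0886, 0.0, 0.0, 0.0, 0.0], 'R': [[-0.0129, -0.9996, 0.0241], [-0.9914, 0.0097, -0.1304], [0.1301, -0.0256, -0.9912]], 't': [0.0667, 0.6018, 0.9859]}
wrist {'intrinsics': [[334.3029, 0.0, 321.541], [0.0, 334.3029, 244.9194], [0.0, 0.0, 1.0]], 'D': [-0.0348, 0.0, 0.0, 0.0, 0.0], 'tool_from_camera': [[0.0004, -0.3034, 0.9529, -0.1431], [1.0, 0.0017, 0.0002, 0.0008], [-0.0017, 0.9529, 0.3034, -0.0779], [0.0, 0.0, 0.0, 1.0]]}
```

View pics/top0.png

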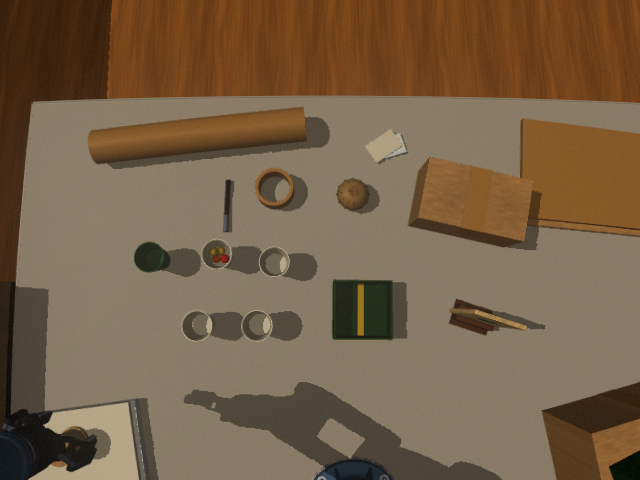

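View pics/side0.png

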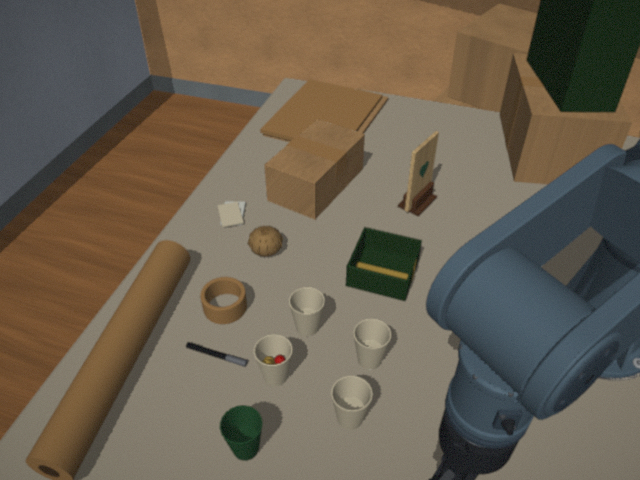

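View pics/wrist0.png

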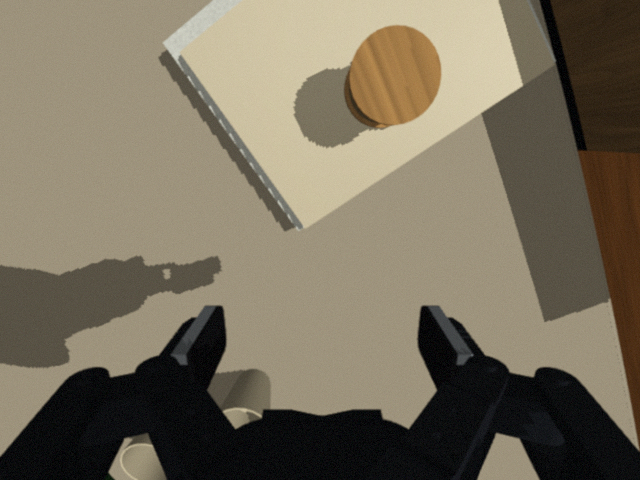

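The top view shows five cups: the dark green base at (151,257), the full cup with sweets at (217,253), and three empties at (274,262), (198,326) and (257,326). The gift box is at (362,310), the plaque in its holder at (487,318) and the carton at (471,200). The marker, tape and twine are at (228,205), (274,188) and (353,193). Next I'll measure positions.

```bash
cat > h.py <<'E'
import cv2,numpy as np
from scipy.spatial.transform import Rotation as Rn
from bench import ctrl
def obs(): return ctrl.get_obs()
def tool():
    o=obs(); q=o["eef_rot"]; return np.array(o["eef_pos"]), Rn.from_quat([q[1],q[2],q[3],q[0]]).as_matrix()
def cam(n,save=None):
    p,Rt=tool(); c=ctrl.camera(n)
    if n=="wrist":
        T=np.array(c["tool_from_camera"]); Rwc=Rt@T[:3,:3]; C=p+Rt@T[:3,3]
    else:
        R=np.array(c["R"]); Rwc=R.T; C=-R.T@np.array(c["t"])
    c["Rwc"]=Rwc; c["C"]=C; c["K"]=np.array(c["intrinsics"],float); c["Dv"]=np.array(c["D"],float)
    c["img"]=np.ascontiguousarray(c["pixels"])
    if save: cv2.imwrite("pics/"+save,c["img"])
    return c
def ray(c,px):
    u=cv2.undistortPoints(np.array(px,float).reshape(-1,1,2),c["K"],c["Dv"]).reshape(-1,2)
    d=np.c_[u,np.ones(len(u))]@c["Rwc"].T
    return d/np.linalg.norm(d,axis=1,keepdims=True)
def onz(c,px,z):
    d=ray(c,px); s=(z-c["C"][2])/d[:,2]; return c["C"]+d*s[:,None]
def proj(c,X):
    X=np.array(X,float).reshape(-1,3); R=c["Rwc"].T
    p,_=cv2.projectPoints(X,cv2.Rodrigues(R)[0],-R@c["C"],c["K"],c["Dv"]); return p.reshape(-1,2)
def circ(P):
    A=np.c_[2*P[:,:2],np.ones(len(P))]; b=(P[:,:2]**2).sum(1); s=np.linalg.lstsq(A,b,rcond=None)[0]
    return s[:2],np.sqrt(s[2]+s[:2]@s[:2])
def tri(cs,pxs):
    A=np.zeros((3,3));b=np.zeros(3)
    for c,p in zip(cs,pxs):
        d=ray(c,[p])[0]; M=np.eye(3)-np.outer(d,d); A+=M;b+=M@c["C"]
    X=np.linalg.solve(A,b); return X
E
python3 - <<'E'
from h import *
for n in ["top","side"]:
    c=cam(n); im=c["img"]; hsv=cv2.cvtColor(im,cv2.COLOR_BGR2HSV)
    print(n,c["C"].round(3))
    pts={"top":[(151,257),(217,253),(274,262),(198,326),(257,326)],"side":[(241,430),(273,360),(307,310),(351,400),(372,340)]}[n]
    for p in pts: print(p,hsv[p[1]-0,p[0]], onz(c,[p],0.082)[0].round(3))
    cv2.imwrite(f"pics/{n}_crop.png",cv2.resize(im[200:360,110:430] if n=="top" else im[270:470,180:430],None,fx=2.4,fy=2.4,interpolation=cv2.INTER_CUBIC))
E
```

```text
top [0.469 0.086 1.054]
(151, 257) [46 81 47] [0.567 0.437 0.082]
(217, 253) [ 19 147  78] [0.575 0.292 0.082]
(274, 262) [ 19  66 109] [0.554 0.168 0.082]
(198, 326) [ 18  71 112] [0.418 0.331 0.082]
(257, 326) [ 21  68 109] [0.417 0.205 0.082]
side [0.306 0.829 0.892]
(241, 430) [ 68 128  64] [0.565 0.451 0.082]
(273, 360) [ 19 161  84] [0.566 0.314 0.082]
(307, 310) [ 22  50 172] [0.548 0.19  0.082]
(351, 400) [ 22  48 170] [0.418 0.347 0.082]
(372, 340) [ 20  47 179] [0.417 0.22  0.082]
```

View pics/top_crop.png

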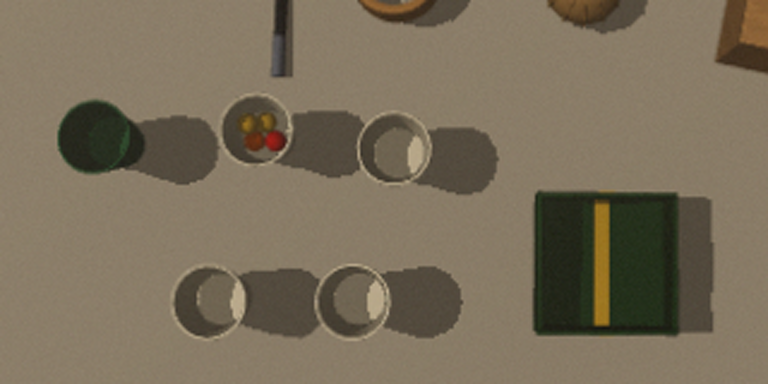

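View pics/side_crop.png

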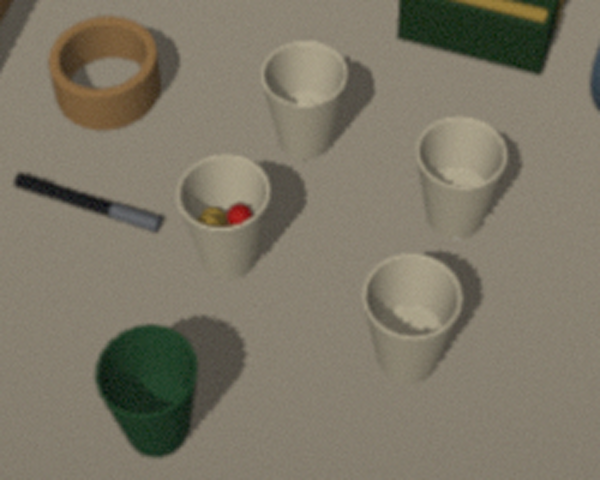

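```bash
cat >> h.py <<'E'
def rim(c,xy,z=0.082,R=0.034,green=False,it=4):
    """radial search on plane z for rim ring (brightest sample / strongest edge) then circle fit"""
    g=cv2.cvtColor(c["img"],cv2.COLOR_BGR2HSV)[...,1 if green else 2].astype(np.float32)
    xy=np.array(xy,float)
    for k in range(it):
        w=[0.014,0.010,0.007,0.005][min(k,3)]
        th=np.linspace(0,2*np.pi,120,endpoint=False); rr=np.arange(R-w-0.001,R+w,0.0004)
        P=[];
        X=np.stack([xy[0]+np.outer(np.cos(th),rr),xy[1]+np.outer(np.sin(th),rr),np.full((len(th),len(rr)),z)],-1)
        uv=proj(c,X.reshape(-1,3)).astype(np.float32).reshape(len(th),len(rr),2)
        v=cv2.remap(g,uv[...,0],uv[...,1],cv2.INTER_LINEAR)
        dv=v[:,5:]-v[:,:-5]   # over 2mm
        j=np.argmin(dv,1); s=-dv[np.arange(len(th)),j]
        ok=s>max(6,np.percentile(s,40))
        P=np.c_[xy[0]+np.cos(th)*(rr[j]+.001),xy[1]+np.sin(th)*(rr[j]+.001)][ok]
        for _ in range(3):
            x,r=circ(P); e=np.abs(np.hypot(*(P-x).T)-r); 
            P=P[e<max(0.0015,np.percentile(e,75))]
        x,r=circ(P); xy=x
    return x,r,len(P)
E
python3 - <<'E'
from h import *
S=[("base",(.567,.437),1),("full",(.575,.292),0),("A",(.554,.168),0),("B",(.418,.331),0),("C",(.417,.205),0)]
for n in ["top","side"]:
    c=cam(n)
    for nm,p,g in S:
        x,r,k=rim(c,p,green=g); print(n,nm,x.round(4),round(r,4),k)
E
```

```text
top base [0.5681 0.4423] 0.0333 68
top full [0.5732 0.2949] 0.0342 68
top A [0.5555 0.1687] 0.0337 68
top B [0.4197 0.3352] 0.034 72
top C [0.4186 0.2061] 0.034 71
side base [0.5685 0.4423] 0.0324 51
side full [0.5751 0.2936] 0.0341 72
side A [0.5549 0.1677] 0.0327 47
side B [0.4167 0.3308] 0.0314 39
side C [0.421  0.2049] 0.0341 72
```

Run:
```python
from h import *
c=cam("top"); P=onz(c,[(333,279.6),(392.5,279.6),(392.5,339.6),(333,338.8)],.06); print("box",P.round(3).tolist(),P.mean(0).round(3))
cv2.imwrite("pics/car_top.png",cv2.resize(c["img"][140:350,390:560],None,fx=3.4,fy=2.8,interpolation=cv2.INTER_CUBIC))
s=cam("side"); cv2.imwrite("pics/car_side.png",cv2.resize(s["img"][110:310,250:450],None,fx=3,fy=3,interpolation=cv2.INTER_CUBIC))
```

```text
box [[0.515, 0.04, 0.06], [0.514, -0.092, 0.06], [0.382, -0.088, 0.06], [0.387, 0.042, 0.06]] [ 0.45  -0.024  0.06 ]
```

View pics/car_top.png

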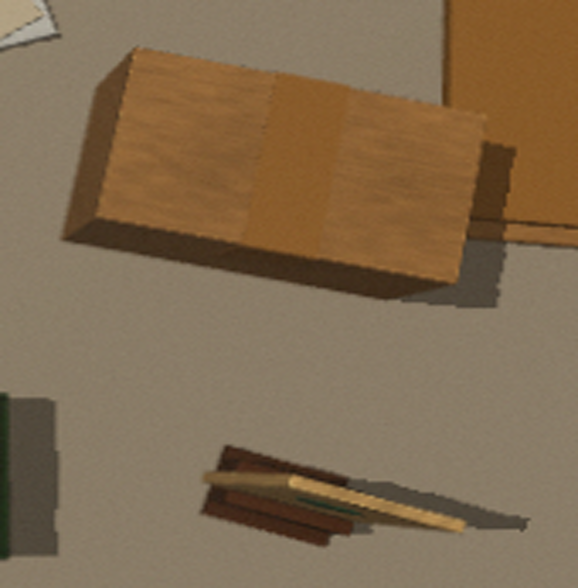

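View pics/car_side.png

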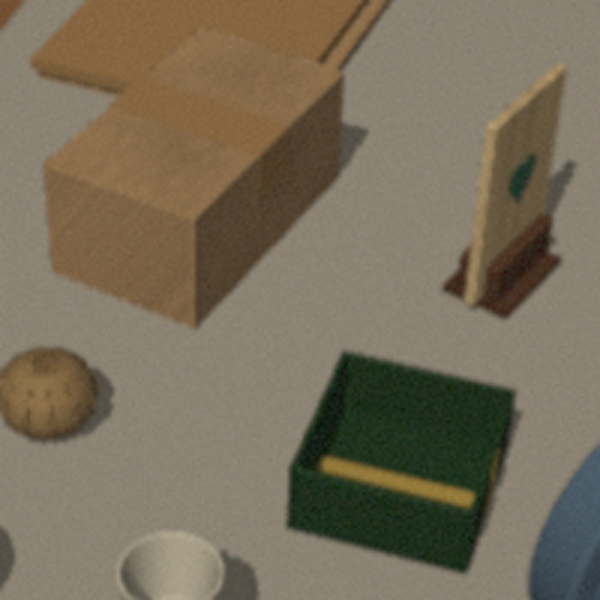

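Run:
```python
from h import *
c=cam("top"); s=cam("side")
f=lambda L:[(x/3.4+390,y/2.8+140) for x,y in L]; g=lambda L:[(x/3+250,y/3+110) for x,y in L]
P=onz(c,f([(99,217),(457,283),(486,116),(136,47)]),.11); print("carton top",P.round(3).tolist(),P.mean(0).round(3))
d=P[1]-P[0]; print("front dir",np.degrees(np.arctan2(d[1],d[0])),np.linalg.norm(d[:2]))
d=P[2]-P[3]; print(np.degrees(np.arctan2(d[1],d[0])))
F=onz(c,f([(64,240),(388,298)]),0); print("front foot",F.round(3).tolist()); d=F[1]-F[0];print(np.degrees(np.arctan2(d[1],d[0])))
S=onz(s,g([(197,218),(340,72),(47,162)]),.11); print("side carton",S.round(3).tolist()); d=S[1]-S[0];print(np.degrees(np.arctan2(d[1],d[0])))
S=onz(s,g([(195,328)]),.0); print("side carton foot",S.round(3).tolist())
Q=onz(c,f([(292,482),(464,526)]),.178); print("plaque top",Q.round(3).tolist(),Q.mean(0).round(3)); d=Q[1]-Q[0];print(np.degrees(np.arctan2(d[1],d[0])),np.linalg.norm(d))
Q=onz(s,g([(491,127),(563,67)]),.178); print("plaque side",Q.round(3).tolist(),Q.mean(0).round(3)); d=Q[1]-Q[0];print(np.degrees(np.arctan2(d[1],d[0])),np.linalg.norm(d))
```

```text
carton top [[0.644, -0.145, 0.11], [0.59, -0.377, 0.11], [0.724, -0.407, 0.11], [0.78, -0.176, 0.11]] [ 0.685 -0.276  0.11 ]
front dir -102.9800561000443 0.23770393714301172
-103.42537510465979
front foot [[0.644, -0.146, 0.0], [0.592, -0.378, 0.0]]
-102.71956300926854
side carton [[0.645, -0.145, 0.11], [0.596, -0.374, 0.11], [0.78, -0.177, 0.11]]
-102.03987587546851
side carton foot [[0.648, -0.145, -0.0]]
plaque top [[0.442, -0.234, 0.178], [0.408, -0.336, 0.178]] [ 0.425 -0.285  0.178]
-108.14852091934803 0.10741199720757892
plaque side [[0.446, -0.233, 0.178], [0.409, -0.332, 0.178]] [ 0.427 -0.283  0.178]
-110.33080193177545 0.10542029063632131
```

Run:
```python
from h import *
p,R=tool(); print(p.round(4)); print(R.round(3))
```

```text
[0.2474 0.5191 0.2313]
[[-0.     0.43   0.903]
 [-0.     0.903 -0.43 ]
 [-1.    -0.    -0.   ]]
```

```bash
cat >> h.py <<'E'
def Rg(az,pitch,flip=False):
    """tool x at azimuth az(deg), pitch deg below horizontal, y horizontal, camera (-z) on upper/outer side"""
    a,p=np.radians([az,pitch]); x=np.array([np.cos(a)*np.cos(p),np.sin(a)*np.cos(p),-np.sin(p)])
    z=np.array([-np.sin(p)*np.cos(a),-np.sin(p)*np.sin(a),-np.cos(p)]); y=np.cross(z,x)
    R=np.c_[x,y,z]
    if flip: R=R@np.diag([1,-1,-1])
    return R
def delta(P,R):
    p,R0=tool(); rv=Rn.from_matrix(R0.T@R).as_rotvec(); t=R0.T@(np.array(P)-p)*1000
    print("cur",p.round(4),"turn",rv.round(3).tolist(),"ang",round(np.degrees(np.linalg.norm(rv)),1),"shift",t.round(1).tolist())
def st():
    o=obs(); p,R=tool(); print("t",round(o["time_s"],2),"tcp",p.round(4),"q",np.round(o["q"],3).tolist(),"F",np.round(o["wrist_force"],1).tolist(),"open",round(float(o["opening"]),3)); print("x",R[:,0].round(3),"y",R[:,1].round(3),"z",R[:,2].round(3))
E
python3 - <<'E'
from h import *
R=Rg(16,45); g=np.array([.574,.294,.05]); P=g+R[:,0]*.028-R[:,0]*.12+np.array([0,0,.06]); print(P)
delta(P,R)
E
```

```text
[0.51146625 0.27606874 0.17505382]
cur [0.2474 0.5191 0.2313] turn [2.263, 0.355, 0.937] ang 141.8 shift [56.2, -105.7, 342.9]
```

>>> {"method": "servo_tool", "body": {
  "targets": [
    [0.18,0,0,0,-8,25,1],
    [0.36,0,0,0,-16,50,1],
    [0.54,0,0,0,-24,75,1],
    [0.72,0,0,0,-32,100,1],
    [0.9,0,0,0,-40,125,1],
    [1.08,0,0,0,-48,150,1],
    [1.26,0,0,0,-54,175,1],
    [1.4,0,0,0,-60,200,1]
  ]
}}

```text
time_s: 1.55
eef_pos: [0.4028, 0.3783, 0.2314]
eef_rot: [0.426, 0.565, 0.426, -0.565]
wrist_force: [-0.1, 0.6, 0.4]
opening: 0.999
```

Run:
```python
from h import *
st()
R=Rg(16,45); g=np.array([.574,.294,.05]); P=g+R[:,0]*.028-R[:,0]*.12+np.array([0,0,.06]); print(P)
delta(P,R)
```

```text
t 1.55 tcp [0.4028 0.3783 0.2314] q [0.539, 0.131, 1.664, -0.0, 1.347, 0.818] F [-0.1, 0.6, 0.4] open 0.999
x [ 0.  0. -1.] y [ 0.961 -0.276  0.   ] z [-0.276 -0.961 -0.   ]
[0.51146625 0.27606874 0.17505382]
cur [0.4028 0.3783 0.2314] turn [0.958, 0.716, 0.397] ang 72.2 shift [56.4, 132.6, 68.3]
```

>>> {"method": "servo_tool", "body": {
  "targets": [
    [0.12,0.09,0.05,0,17,9,1],
    [0.24,0.18,0.1,0,33,17,1],
    [0.36,0.27,0.15,5,50,26,1],
    [0.48,0.36,0.2,10,66,34,1],
    [0.6,0.45,0.25,20,83,43,1],
    [0.72,0.54,0.3,35,100,51,1],
    [0.84,0.63,0.35,45,116,60,1],
    [0.958,0.716,0.397,56,133,68,1]
  ]
}}

```text
time_s: 2.55
eef_pos: [0.5122, 0.2758, 0.1757]
eef_rot: [0.051, 0.916, 0.128, -0.377]
wrist_force: [0.3, -0.9, 0.8]
opening: 1.0
```

Run:
```python
from h import *
st()
R=Rg(16,45); g=np.array([.574,.294,.05]); P=g+R[:,0]*.028-R[:,0]*.12+np.array([0,0,.06])
delta(P,R); cam("wrist","w1.png"); c=cam("side","s1.png")
```

```text
t 2.55 tcp [0.5122 0.2758 0.1757] q [0.298, -0.099, 2.239, -0.066, 0.213, 1.653] F [0.3, -0.9, 0.8] open 1.0
x [ 0.683  0.195 -0.704] y [ 0.272 -0.962 -0.003] z [-0.678 -0.19  -0.71 ]
cur [0.5122 0.2758 0.1757] turn [-0.004, -0.004, -0.001] ang 0.4 shift [0.0, -0.4, 0.9]
```

View pics/s1.png

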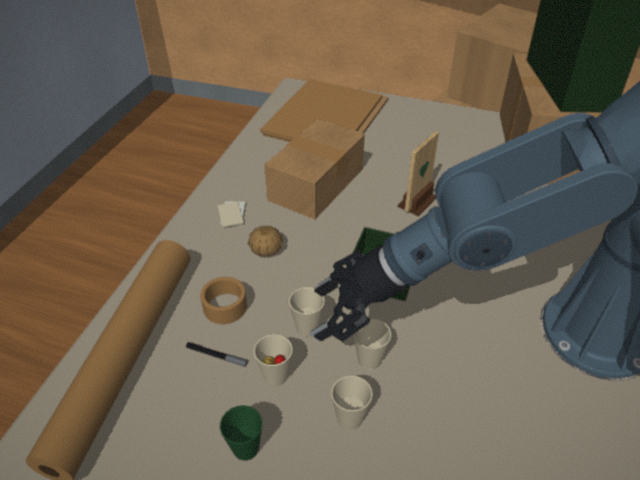

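View pics/w1.png

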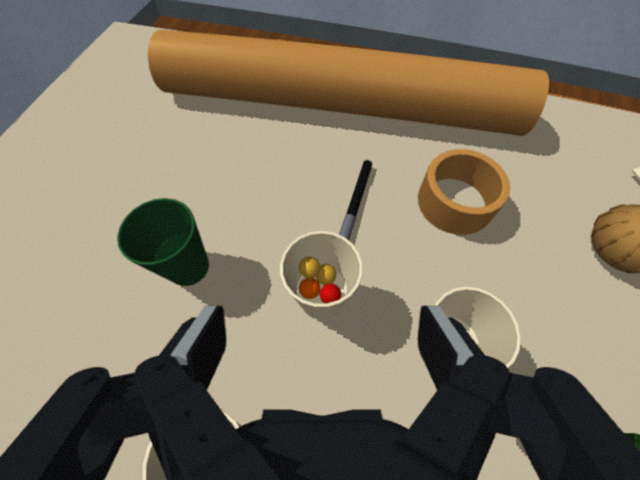

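Run:
```python
from h import *
R=Rg(16,45); g=np.array([.574,.294,.058]); P=g+R[:,0]*.021
delta(P,R)
c=cam("wrist"); print(rim(c,(.574,.294)))
```

```text
cur [0.5097 0.2752 0.172 ] turn [-0.001, 0.005, -0.001] ang 0.3 shift [149.2, -0.4, 32.5]
(array([0.57369692, 0.29513794]), np.float64(0.03371027937119737), 72)
```

>>> {"method": "servo_tool", "body": {
  "targets": [
    [0,0,0,20,0,12,1],
    [0,0,0,40,0,22,1],
    [0,0,0,60,0,33,1],
    [0,0,0,80,0,33,1],
    [0,0,0,95,0,33,1],
    [0,0,0,110,0,33,1],
    [0,0,0,115,0,33,1],
    [0,0,0,115,0,33,1]
  ]
}}

```text
time_s: 3.7
eef_pos: [0.5698, 0.2909, 0.078]
eef_rot: [0.056, 0.911, 0.131, -0.388]
wrist_force: [0.1, 0.0, -0.1]
opening: 1.001
```

Run:
```python
from h import *
st()
R=Rg(16,45); g=np.array([.574,.294,.058]); P=g+R[:,0]*.021
delta(P,R)
c=cam("wrist","w2.png"); delta(P,R)
```

```text
t 3.7 tcp [0.5698 0.2909 0.078 ] q [0.288, 0.258, 2.115, -0.622, 0.003, 2.194] F [0.1, 0.0, -0.1] open 1.001
x [ 0.665  0.195 -0.721] y [ 0.282 -0.96   0.   ] z [-0.691 -0.203 -0.693]
cur [0.5698 0.2909 0.078 ] turn [0.005, 0.019, 0.004] ang 1.2 shift [38.8, -1.7, 10.0]
cur [0.5697 0.2909 0.0781] turn [0.004, 0.019, 0.004] ang 1.2 shift [39.0, -1.7, 9.9]
```

View pics/w2.png

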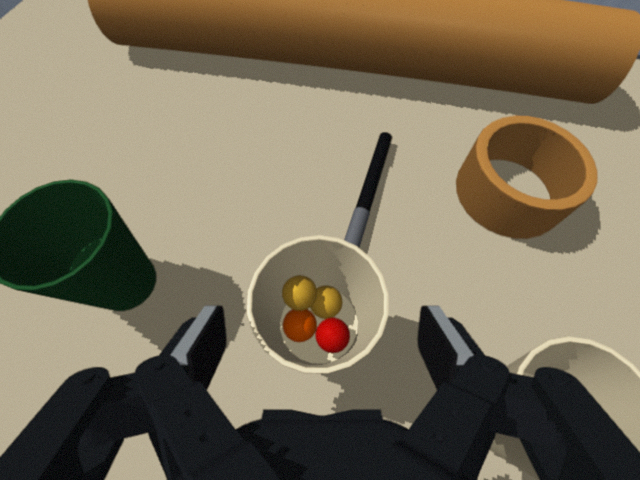

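```bash
cat > fk.py <<'E'
import numpy as np
from scipy.spatial.transform import Rotation as Rn
from scipy.optimize import least_squares
def rot(q):
    return Rn.from_euler('ZYZYZ',[q[0],q[1]+q[2],q[3],q[4],-q[5]])
E
cat > poses.py <<'E'
import numpy as np
D=[([0.92,0.182,1.608,0,1.354,-0.206],[0.2474,0.5191,0.2313],None),
([0.539,0.131,1.664,0,1.347,0.818],[.4028,.3783,.2314],[[0,0,-1],[.961,-.276,0],[-.276,-.961,0]]),
([0.298,-0.099,2.239,-0.066,0.213,1.653],[.5122,.2758,.1757],[[0.683,0.195,-0.704],[0.272,-0.962,-0.003],[-0.678,-0.19,-0.71]]),
([0.288,0.258,2.115,-0.622,0.003,2.194],[.5698,.2909,.078],[[0.665,0.195,-0.721],[0.282,-0.96,0],[-.691,-.203,-.693]])]
E
python3 - <<'E'
from fk import *; from poses import D
for q,p,A in D:
    if A is None: continue
    R0=rot(q).as_matrix(); Rt=np.array(A).T
    print((R0.T@Rt).round(2).tolist())
def pos(v,q):
    a,o,h,L2,L3,e,d=v
    Rz=Rn.from_euler('Z',q[0]); R2=Rz*Rn.from_euler('Y',q[1]); R3=Rz*Rn.from_euler('Y',q[1]+q[2]); R6=rot(q)
    return Rz.apply([a,o,h])+R2.apply([0,0,L2])+R3.apply([e,0,L3])+R6.apply([0,0,d])
f=lambda v:np.concatenate([pos(v,q)-p for q,p,_ in D])
s=least_squares(f,[0,.118,.35,.4,.4,0,.2]); print(s.x.round(4),np.abs(s.fun).max())
E
```

```text
Traceback (most recent call last):
  File "fk.py", line 5, in rot
    return Rn.from_euler('ZYZYZ',[q[0],q[1]+q[2],q[3],q[4],-q[5]])
           ~~~~~~~~~~~~~^^^^^^^^^^^^^^^^^^^^^^^^^^^^^^^^^^^^^^^^^^
  File "scipy/spatial/transform/_rotation.pyx", line 1413, in scipy.spatial.transform._rotation.Rotation.from_euler
ValueError: Expected axis specification to be a non-empty string of upto 3 characters, got ZYZYZ
```

```bash
cat > fk.py <<'E'
import numpy as np
from scipy.spatial.transform import Rotation as Rn
from scipy.optimize import least_squares
E_=Rn.from_euler
def rot(q,s4=1,s6=1): return E_('ZYZ',[q[0],q[1]+q[2],s4*q[3]])*E_('YZ',[q[4],s6*q[5]])
def pos(v,q,s4=1,s6=1):
    a,o,h,L2,L3,e,d=v
    Rz=E_('Z',q[0]); R2=Rz*E_('Y',q[1]); R3=Rz*E_('Y',q[1]+q[2]); R6=rot(q,s4,s6)
    return Rz.apply([a,o,h])+R2.apply([0,0,L2])+R3.apply([e,0,L3])+R6.apply([0,0,d])
E
python3 - <<'E'
from fk import *; from poses import D
for s4 in (1,-1):
  for s6 in (1,-1):
    print(s4,s6)
    for q,p,A in D:
        if A is None: continue
        print((rot(q,s4,s6).as_matrix().T@np.array(A).T).round(2).tolist())
    f=lambda v:np.concatenate([pos(v,q,s4,s6)-p for q,p,_ in D])
    s=least_squares(f,[0,.118,.35,.4,.4,0,.2]); print(s.x.round(4),np.abs(s.fun).max())
E
```

```text
1 1
[[-0.0, -1.0, 0.0], [0.0, -0.0, -1.0], [1.0, -0.0, 0.0]]
[[-0.0, -1.0, -0.0], [0.0, -0.0, -1.0], [1.0, 0.0, 0.0]]
[[-0.0, -1.0, 0.0], [-0.0, -0.0, -1.0], [1.0, 0.0, -0.0]]
[-0.0029  0.1177  0.3174  0.4397  0.5182  0.0876  0.3208] 0.0005051110923230961
1 -1
[[-0.0, 0.07, 1.0], [-0.0, -1.0, 0.07], [1.0, -0.0, 0.0]]
[[0.0, 0.99, -0.16], [-0.0, 0.16, 0.99], [1.0, 0.0, 0.0]]
[[-0.0, 0.32, -0.95], [0.0, 0.95, 0.32], [1.0, 0.0, -0.0]]
[-0.0029  0.1177  0.3174  0.4397  0.5182  0.0876  0.3208] 0.0005051113365617255
-1 1
[[-0.0, -1.0, 0.0], [0.0, -0.0, -1.0], [1.0, -0.0, 0.0]]
[[-0.03, -0.99, -0.13], [0.0, 0.13, -0.99], [1.0, -0.03, 0.0]]
[[-0.0, -0.32, -0.95], [0.0, 0.95, -0.32], [1.0, -0.0, 0.0]]
[0.0092 0.1153 0.3028 0.4282 0.5049 0.076  0.309 ] 0.006003624812013164
-1 -1
[[-0.0, 0.07, 1.0], [-0.0, -1.0, 0.07], [1.0, -0.0, 0.0]]
[[0.03, 1.0, -0.04], [-0.0, 0.04, 1.0], [1.0, -0.03, 0.0]]
[[0.0, 1.0, -0.0], [0.0, 0.0, 1.0], [1.0, -0.0, 0.0]]
[0.0092 0.1153 0.3028 0.4282 0.5049 0.076  0.309 ] 0.006003625123728706
```

```bash
cat >> fk.py <<'E'
V=[-0.0029,0.1177,0.3174,0.4397,0.5182,0.0876,0.3208]
C=np.array([[0,-1,0],[0,0,-1],[1,0,0]],float)
LO=np.array([-2.99,-.89,.3,-1.14,0,-3.12]); HI=np.array([2.99,2.07,2.58,4.28,2.63,3.12])
def fk(q): return pos(V,q), rot(q).as_matrix()@C
def ik(P,R,q0):
    def f(q):
        p,r=fk(q); return np.concatenate([(p-P)*5,(r-R).ravel()])
    s=least_squares(f,np.clip(q0,LO+1e-3,HI-1e-3),bounds=(LO,HI))
    return s.x, np.abs(s.fun).max()
def ikb(P,R,seeds=None):
    best=None
    for q0 in (seeds or [[.3,.2,1.7,0,1,1.5],[.3,.2,1.7,1.5,1,0],[.3,.2,1.7,-1,1,1.5],[.3,.2,1.7,3,1,-1.5],[.3,.6,1.5,0,2.2,-1.5],[.0,.6,1.5,1,1.5,-1.]]):
        q,e=ik(P,R,q0)
        if best is None or e<best[1]-1e-6: best=(q,e)
    return best
E
python3 - <<'E'
from fk import *; from h import Rg
for pitch in (50,55,60,65,70):
    R=Rg(16,pitch); P=np.array([.574,.294,.058])+R[:,0]*.021
    q,e=ikb(P,R); print("grasp",pitch,q.round(2).tolist(),round(e,4))
    for tilt in (95,105):
      for bx,zz in ((.45,.2),):
        R2=Rg(-20,pitch+tilt); P2=np.array([bx-.03,-.024,zz])+R2[:,0]*.021
        q,e=ikb(P2,R2); print("  pour",tilt,q.round(2).tolist(),round(e,4))
E
```

```text
grasp 50 [0.29, 0.37, 2.03, -0.2, 0.05, 1.79] 0.0
  pour 95 [-0.34, 0.56, 1.49, 0.0, 2.05, 1.58] 0.0
  pour 105 [-0.34, 0.67, 1.42, 0.01, 2.18, 1.58] 0.0
grasp 55 [0.29, 0.36, 1.98, -0.04, 0.19, 1.63] 0.0
  pour 95 [-0.34, 0.62, 1.46, 0.01, 2.12, 1.58] 0.0
  pour 105 [-0.34, 0.72, 1.39, 0.01, 2.25, 1.58] 0.0
grasp 60 [0.29, 0.37, 1.93, -0.02, 0.32, 1.6] 0.0
  pour 95 [-0.34, 0.67, 1.42, 0.01, 2.18, 1.58] 0.0
  pour 105 [-0.34, 0.77, 1.37, 0.01, 2.31, 1.58] 0.0
grasp 65 [0.29, 0.38, 1.87, -0.01, 0.45, 1.59] 0.0
  pour 95 [-0.34, 0.72, 1.39, 0.01, 2.25, 1.58] 0.0
  pour 105 [-0.34, 0.82, 1.34, 0.01, 2.37, 1.58] 0.0
grasp 70 [0.29, 0.41, 1.81, -0.01, 0.58, 1.59] 0.0
  pour 95 [-0.34, 0.77, 1.37, 0.01, 2.31, 1.58] 0.0
  pour 105 [-0.34, 0.87, 1.33, 0.01, 2.43, 1.58] 0.0
```

Run:
```python
from h import *
R=Rg(16,55); g=np.array([.574,.2945,.058]); P=g+R[:,0]*.021
delta(P,R); delta(P-R[:,0]*.03,R)
```

```text
cur [0.5697 0.2909 0.0781] turn [0.005, -0.155, 0.004] ang 8.9 shift [38.8, -2.2, 13.4]
cur [0.5697 0.2909 0.0781] turn [0.005, -0.155, 0.004] ang 8.9 shift [9.2, -2.3, 8.8]
```

>>> {"method": "servo_tool", "body": {
  "targets": [
    [0,-0.05,0,0,-1,0,1],
    [0,-0.1,0,0,-2,4,1],
    [0,-0.155,0,5,-2,8,1],
    [0,-0.155,0,10,-2,9,1],
    [0,-0.155,0,20,-2,10,1],
    [0,-0.155,0,30,-2,12,1],
    [0,-0.155,0,39,-2,13,1],
    [0,-0.155,0,39,-2,13,1]
  ]
}}

```text
time_s: 4.75
eef_pos: [0.5858, 0.2976, 0.0397]
eef_rot: [0.066, 0.878, 0.126, -0.458]
wrist_force: [-0.2, -0.1, 0.6]
opening: 1.002
```

Run:
```python
from h import *
st()
R=Rg(16,55); g=np.array([.574,.2945,.058]); P=g+R[:,0]*.021
delta(P,R);c=cam("wrist","w3.png"); delta(P,R)
```

```text
t 4.75 tcp [0.5858 0.2976 0.0397] q [0.292, 0.366, 1.981, -0.021, 0.185, 1.596] F [-0.2, -0.1, 0.6] open 1.002
x [ 0.549  0.161 -0.82 ] y [ 0.281 -0.96   0.   ] z [-0.787 -0.231 -0.572]
cur [0.5858 0.2976 0.0397] turn [0.005, 0.001, 0.003] ang 0.4 shift [-1.0, -0.3, -0.5]
cur [0.5858 0.2977 0.0402] turn [0.005, 0.001, 0.003] ang 0.4 shift [-0.6, -0.2, -0.2]
```

View pics/w3.png

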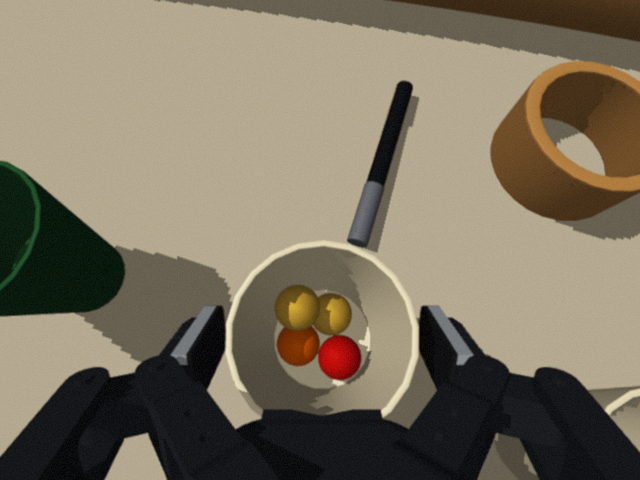

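Cup is centred between the fingers at about (323,330), and four sweets show at (297,307), (332,314), (298,345) and (339,357). Closing.

>>> {"method": "servo_tool", "body": {
  "targets": [
    [0,0,0,0,0,0,-1],
    [0,0,0,0,0,0,-1],
    [0,0,0,0,0,0,-1],
    [0,0,0,0,0,0,-1],
    [0,0,0,0,0,0,-1],
    [0,0,0,0,0,0,-1],
    [0,0,0,0,0,0,-1],
    [0,0,0,0,0,0,-1]
  ]
}}

```text
time_s: 5.8
eef_pos: [0.5865, 0.2978, 0.041]
eef_rot: [0.066, 0.878, 0.126, -0.457]
wrist_force: [-0.9, -1.3, 5.4]
opening: 0.753
```

>>> {"method": "servo_tool", "body": {
  "targets": [
    [0,0,0,-8,0,-6,-1],
    [0,0,0,-20,0,-14,-1],
    [0,0,0,-40,0,-28,-1],
    [0,0,0,-60,0,-42,-1],
    [0,0,0,-80,0,-56,-1],
    [0,0,0,-100,0,-70,-1],
    [0,0,0,-115,0,-80,-1],
    [0,0,0,-123,0,-86,-1]
  ]
}}

```text
time_s: 6.8
eef_pos: [0.5864, 0.298, 0.193]
eef_rot: [0.066, 0.879, 0.126, -0.456]
wrist_force: [-0.6, 0.1, -2.2]
opening: 0.748
```

Run:
```python
from h import *
st();c=cam("wrist","w4.png"); t=cam("top","t4.png")
# box corners check: green mask
hsv=cv2.cvtColor(t["img"],cv2.COLOR_BGR2HSV); m=cv2.inRange(hsv,(50,60,15),(90,255,90)); m[:240]=0;m[:,:300]=0;m[380:]=0;m[:,440:]=0
k,_=cv2.findContours(m,cv2.RETR_EXTERNAL,cv2.CHAIN_APPROX_NONE); k=max(k,key=cv2.contourArea); r=cv2.minAreaRect(k); print(r, onz(t,[r[0]],.06)[0].round(3))
```

```text
t 6.8 tcp [0.5864 0.298  0.193 ] q [0.292, 0.079, 1.932, -0.008, 0.517, 1.583] F [-0.6, 0.1, -2.2] open 0.748
x [ 0.552  0.162 -0.818] y [ 0.282 -0.96   0.   ] z [-0.785 -0.23  -0.576]
((374.7600402832031, 300.32000732421875), (3.6000001430511475, 7.600000381469727), 36.869895935058594) [ 0.469 -0.051  0.06 ]
```

View pics/w4.png

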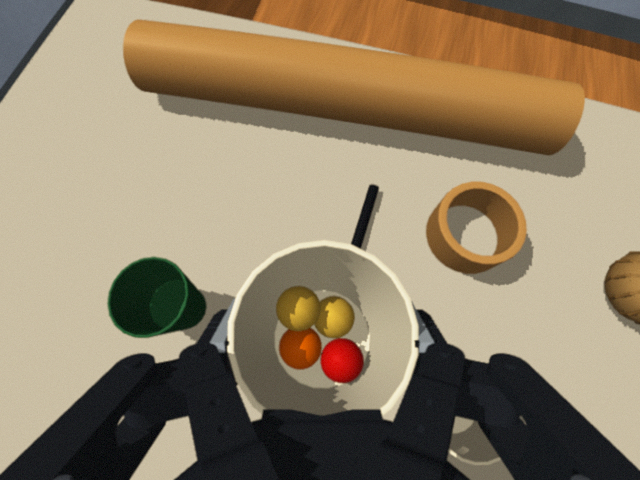

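View pics/t4.png

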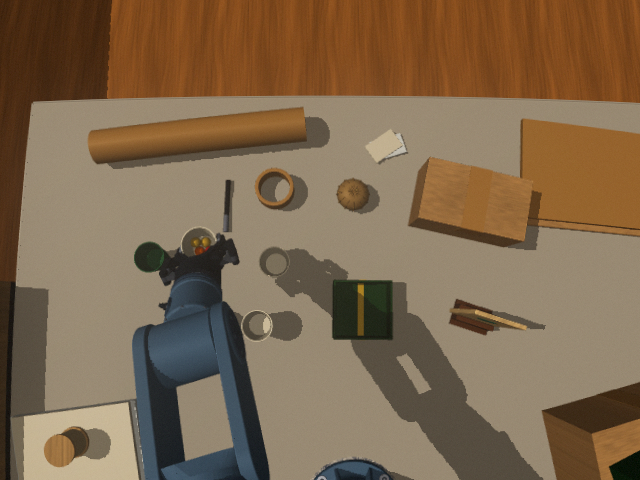

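Run:
```python
from h import *; from fk import *
st(); o=obs(); print(fk(o["q"])[0]-tool()[0])
q=o["q"]
for az,pitch,g in ((5,68,(.50,.14,.24)),(-8,85,(.46,.06,.22)),(-20,100,(.415,-.005,.19)),(-20,115,(.409,-.009,.165)),(-20,135,(.409,-.009,.155)),(-20,160,(.409,-.009,.155)),(-20,170,(.409,-.009,.155))):
    R=Rg(az,pitch); P=np.array(g)+R[:,0]*.021; q,e=ik(P,R,q); print(az,pitch,q.round(2).tolist(),round(e,4)); delta(P,R)
```

```text
t 6.9 tcp [0.5868 0.298  0.1929] q [0.292, 0.08, 1.931, -0.008, 0.516, 1.583] F [0.3, -0.2, -1.7] open 0.751
x [ 0.553  0.162 -0.817] y [ 0.282 -0.96   0.   ] z [-0.784 -0.23  -0.576]
[0.00076463 0.00011766 0.00046532]
5 68 [0.03, -0.17, 2.04, 0.03, 0.9, 1.5] 0.0
cur [0.5868 0.298  0.1929] turn [0.175, -0.229, 0.095] ang 17.4 shift [-91.7, 128.8, 82.2]
-8 85 [-0.13, -0.1, 1.97, -0.0, 1.18, 1.58] 0.0
cur [0.5868 0.298  0.1929] turn [0.404, -0.519, 0.148] ang 38.6 shift [-112.8, 193.5, 149.3]
-20 100 [-0.31, 0.01, 1.94, 0.01, 1.37, 1.61] 0.0
cur [0.5868 0.298  0.1929] turn [0.635, -0.762, 0.142] ang 57.4 shift [-126.5, 240.2, 220.4]
-20 115 [-0.32, 0.22, 1.81, 0.01, 1.54, 1.59] 0.0
cur [0.5868 0.298  0.1929] turn [0.661, -1.014, 0.059] ang 69.4 shift [-113.9, 239.3, 243.0]
-20 135 [-0.33, 0.48, 1.62, 0.02, 1.82, 1.59] 0.0
cur [0.5868 0.298  0.1929] turn [0.685, -1.349, -0.059] ang 86.8 shift [-111.9, 235.7, 250.2]
-20 160 [-0.33, 0.77, 1.43, 0.02, 2.16, 1.59] 0.0
cur [0.5868 0.298  0.1929] turn [0.697, -1.766, -0.219] ang 109.5 shift [-120.4, 232.8, 249.0]
-20 170 [-0.33, 0.88, 1.37, 0.03, 2.29, 1.59] 0.0
cur [0.5868 0.298  0.1929] turn [0.695, -1.932, -0.287] ang 118.8 shift [-123.7, 232.3, 247.6]
```

>>> {"method": "servo_tool", "body": {
  "targets": [
    [0.03,-0.04,0.02,-25,15,8,-1],
    [0.08,-0.1,0.05,-50,50,28,-1],
    [0.13,-0.17,0.07,-75,90,55,-1],
    [0.175,-0.23,0.095,-92,129,82,-1],
    [0.24,-0.31,0.11,-98,150,105,-1],
    [0.32,-0.41,0.13,-106,172,127,-1],
    [0.38,-0.48,0.145,-111,188,143,-1],
    [0.4,-0.52,0.15,-113,193,149,-1]
  ]
}}

```text
time_s: 7.9
eef_pos: [0.4612, 0.0594, 0.1984]
eef_rot: [-0.045, 0.734, -0.052, -0.675]
wrist_force: [0.3, 0.3, -1.6]
opening: 0.757
```

Run:
```python
from h import *
st(); t=cam("top","t5.png"); c=cam("wrist","w5.png")
for az,pitch,g in ((-20,100,(.415,-.005,.19)),(-20,115,(.409,-.009,.165)),(-20,125,(.409,-.009,.155))):
    R=Rg(az,pitch); P=np.array(g)+R[:,0]*.021; delta(P,R)
```

```text
t 7.9 tcp [0.4612 0.0594 0.1984] q [-0.124, -0.098, 1.968, -0.006, 1.188, 1.587] F [0.3, 0.3, -1.6] open 0.757
x [ 0.083 -0.016 -0.996] y [-0.138 -0.99   0.004] z [-0.987  0.137 -0.084]
cur [0.4618 0.06   0.1987] turn [0.212, -0.26, -0.013] ang 19.2 shift [26.0, 69.9, 43.4]
cur [0.4618 0.06   0.1987] turn [0.21, -0.52, -0.041] ang 32.2 shift [48.4, 73.5, 55.9]
cur [0.4618 0.06   0.1987] turn [0.208, -0.694, -0.06] ang 41.7 shift [56.3, 72.8, 59.7]
```

View pics/w5.png

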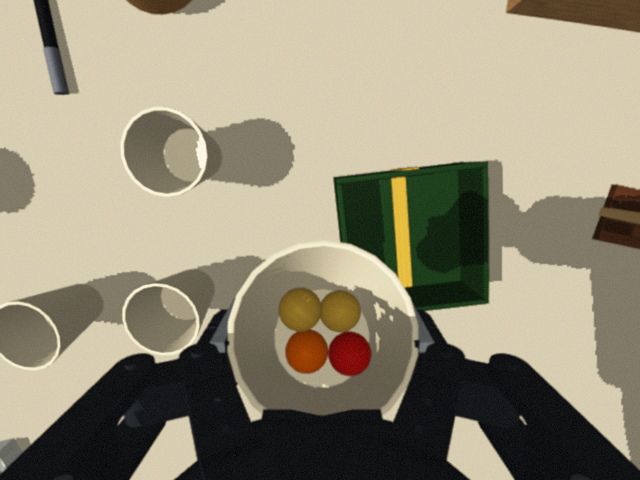

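View pics/t5.png

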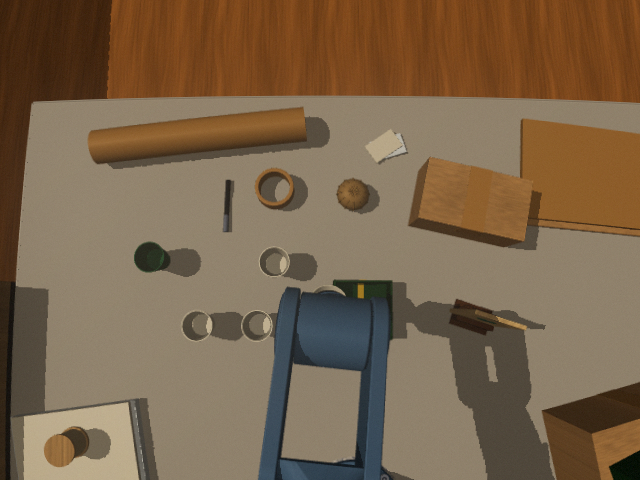

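>>> {"method": "servo_tool", "body": {
  "targets": [
    [0.03,-0.04,0,4,10,6,-1],
    [0.08,-0.1,0,10,26,16,-1],
    [0.14,-0.17,-0.01,18,46,29,-1],
    [0.19,-0.24,-0.01,24,63,39,-1],
    [0.21,-0.33,-0.02,33,70,46,-1],
    [0.21,-0.41,-0.03,41,73,51,-1],
    [0.21,-0.48,-0.04,46,74,54,-1],
    [0.21,-0.52,-0.04,48,74,56,-1]
  ]
}}

```text
time_s: 9.0
eef_pos: [0.4003, -0.0065, 0.1458]
eef_rot: [0.146, -0.528, 0.094, 0.831]
wrist_force: [0.1, 0.2, -1.5]
opening: 0.75
```

Run:
```python
from h import *
st(); s=cam("side","s6.png"); c=cam("wrist","w6.png")
for az,pitch,g in ((-20,125,(.409,-.009,.16)),(-20,135,(.409,-.009,.155)),(-20,145,(.409,-.009,.155)),(-20,155,(.409,-.009,.155)),(-20,165,(.409,-.009,.155))):
    R=Rg(az,pitch); P=np.array(g)+R[:,0]*.021; delta(P,R)
```

```text
t 9.0 tcp [ 0.4003 -0.0065  0.1458] q [-0.323, 0.219, 1.816, 0.01, 1.545, 1.594] F [0.1, 0.2, -1.5] open 0.75
x [-0.399  0.144 -0.905] y [-0.342 -0.94   0.001] z [-0.851  0.31   0.425]
cur [ 0.4004 -0.0064  0.1457] turn [-0.0, -0.173, -0.001] ang 9.9 shift [3.9, -0.5, 1.5]
cur [ 0.4004 -0.0064  0.1457] turn [-0.0, -0.348, -0.001] ang 19.9 shift [7.5, -0.5, 2.9]
cur [ 0.4004 -0.0064  0.1457] turn [-0.0, -0.522, -0.001] ang 29.9 shift [6.0, -0.5, 6.2]
cur [ 0.4004 -0.0064  0.1457] turn [-0.0, -0.697, -0.001] ang 39.9 shift [3.9, -0.5, 9.2]
cur [ 0.4004 -0.0064  0.1457] turn [-0.001, -0.871, -0.001] ang 49.9 shift [1.3, -0.5, 11.8]
```

View pics/s6.png

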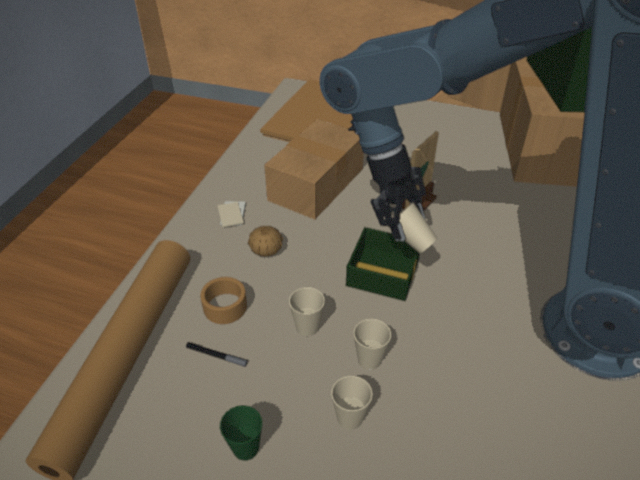

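View pics/w6.png

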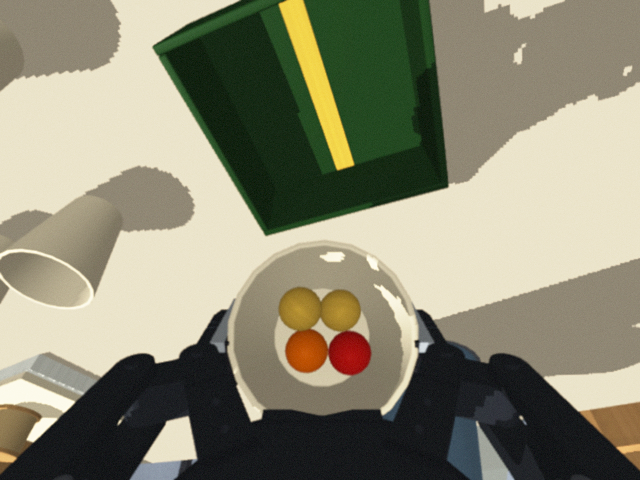

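>>> {"method": "servo_tool", "body": {
  "targets": [
    [0,-0.09,0,4,2,0,-1],
    [0,-0.18,0,5,2,0,-1],
    [0,-0.26,0,6,2,0,-1],
    [0,-0.35,0,7,3,1,-1],
    [0,-0.42,0,7,3,2,-1],
    [0,-0.47,0,6,3,3,-1],
    [0,-0.51,0,6,3,4,-1],
    [0,-0.55,0,6,3,5,-1]
  ]
}}

```text
time_s: 10.1
eef_pos: [0.3928, -0.0066, 0.1427]
eef_rot: [0.166, -0.283, 0.05, 0.943]
wrist_force: [0.7, -0.7, -1.4]
opening: 0.754
```

Run:
```python
from h import *
st(); s=cam("side","s7.png"); c=cam("wrist","w7.png")
cv2.imwrite("pics/s7c.png",cv2.resize(s["img"][150:330,300:480],None,fx=3,fy=3))
for az,pitch,g in ((-20,155,(.413,-.012,.155)),(-20,165,(.413,-.012,.155))):
    R=Rg(az,pitch); P=np.array(g)+R[:,0]*.021; delta(P,R)
```

```text
t 10.1 tcp [ 0.3928 -0.0066  0.1427] q [-0.332, 0.62, 1.526, 0.014, 1.983, 1.586] F [0.7, -0.7, -1.4] open 0.754
x [-0.785  0.284 -0.55 ] y [-0.341 -0.94   0.001] z [-0.517  0.189  0.835]
cur [ 0.3925 -0.0067  0.1421] turn [-0.001, -0.145, -0.001] ang 8.3 shift [-3.9, -2.0, 2.3]
cur [ 0.3925 -0.0067  0.1421] turn [-0.001, -0.32, -0.001] ang 18.3 shift [-4.8, -2.0, 5.8]
```

View pics/w7.png

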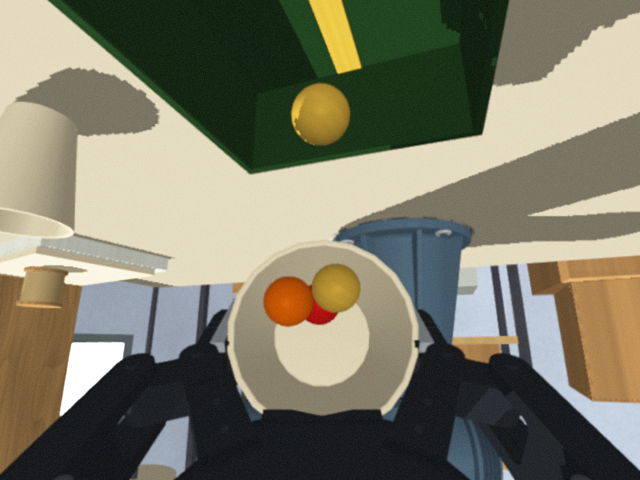

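View pics/s7c.png

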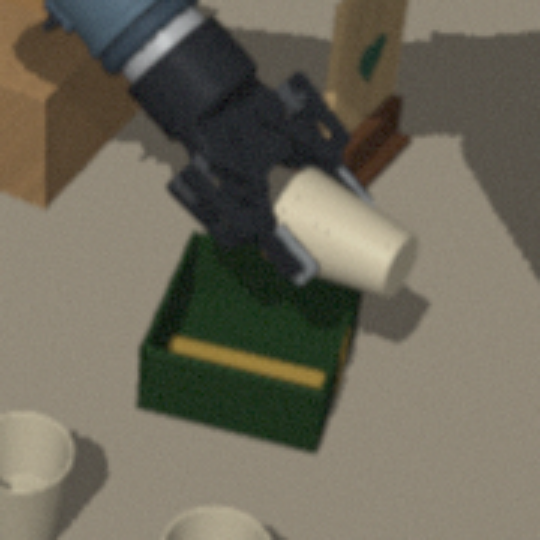

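A gold sweet at (320,113) is already falling into the box; the other three are rolling to the lip. Tilting on.

>>> {"method": "servo_tool", "body": {
  "targets": [
    [0,-0.03,0,0,0,0,-1],
    [0,-0.06,0,0,0,1,-1],
    [0,-0.09,0,-1,0,1,-1],
    [0,-0.12,0,-2,0,2,-1],
    [0,-0.16,0,-3,0,3,-1],
    [0,-0.2,0,-4,0,4,-1],
    [0,-0.26,0,-4,0,5,-1],
    [0,-0.32,0,-5,0,6,-1]
  ]
}}

```text
time_s: 11.2
eef_pos: [0.3934, -0.007, 0.1498]
eef_rot: [0.172, -0.127, 0.023, 0.977]
wrist_force: [-0.4, 0.3, -1.6]
opening: 0.752
```

Run:
```python
from h import *
st(); s=cam("side","s8.png"); c=cam("wrist","w8.png")
cv2.imwrite("pics/s8c.png",cv2.resize(s["img"][150:330,300:480],None,fx=3,fy=3))
```

```text
t 11.2 tcp [ 0.3934 -0.007   0.1498] q [-0.334, 0.829, 1.388, 0.018, 2.237, 1.587] F [-0.4, 0.3, -1.6] open 0.752
x [-0.909  0.33  -0.255] y [-0.342 -0.94   0.001] z [-0.24   0.088  0.967]
```

View pics/w8.png

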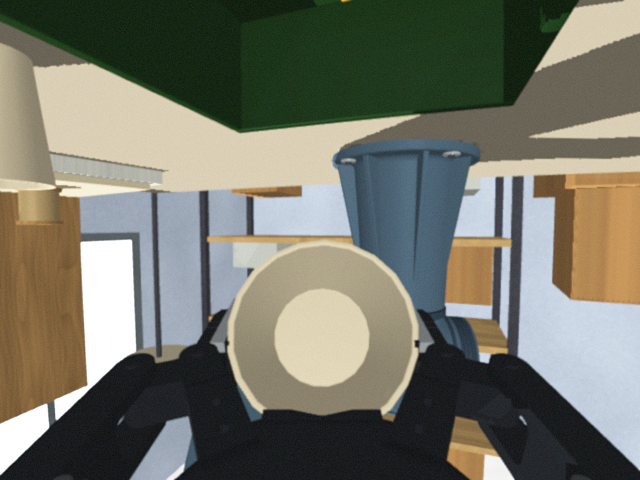

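View pics/s8c.png

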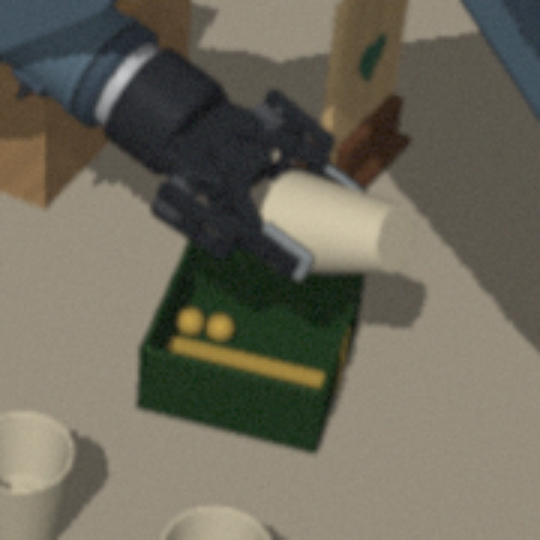

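Run:
```python
from h import *
from fk import *
for az,pitch,g in ((-20,140,(.413,-.012,.18)),(-20,110,(.418,-.008,.21)),(-15,92,(.435,.02,.24)),(5,68,(.50,.14,.25)),):
    R=Rg(az,pitch); P=np.array(g)+R[:,0]*.021; delta(P,R)
R=Rg(28,55); P=np.array([.568,.442,.18])+R[:,0]*.021;print(ikb(P,R)); P[2]-=.08;print(ikb(P,R))
```

```text
cur [ 0.393  -0.0069  0.1488] turn [-0.001, 0.441, -0.001] ang 25.2 shift [-8.9, -2.0, 16.0]
cur [ 0.393  -0.0069  0.1488] turn [-0.001, 0.964, -0.001] ang 55.2 shift [-26.8, -7.5, 35.9]
cur [ 0.393  -0.0069  0.1488] turn [-0.073, 1.278, 0.057] ang 73.4 shift [-46.5, -39.5, 60.4]
cur [ 0.393  -0.0069  0.1488] turn [-0.441, 1.668, 0.219] ang 99.6 shift [-76.5, -177.8, 64.6]
(array([ 0.4996698 ,  0.2773311 ,  1.7680429 , -0.01349516,  0.48541931,
        1.59172512]), np.float64(6.836753385641714e-13))
(array([ 0.4996698 ,  0.40636274,  1.79343453, -0.01937441,  0.33101614,
        1.59811163]), np.float64(2.5673907444456745e-15))
```

>>> {"method": "servo_tool", "body": {
  "targets": [
    [0,0.15,0,-3,0,6,-1],
    [0,0.3,0,-6,-1,11,-1],
    [0,0.44,0,-9,-2,16,-1],
    [0,0.62,0,-15,-4,24,-1],
    [0,0.8,0,-21,-6,30,-1],
    [0,0.96,0,-27,-8,36,-1],
    [-0.04,1.12,0.03,-37,-25,48,-1],
    [-0.07,1.28,0.06,-47,-40,60,-1]
  ]
}}

```text
time_s: 12.3
eef_pos: [0.4354, 0.0207, 0.2201]
eef_rot: [0.092, -0.692, 0.093, 0.71]
wrist_force: [-0.1, 0.5, -0.6]
opening: 0.75
```

Run:
```python
from h import *
st();c=cam("wrist","w9.png")
for az,pitch,g in ((5,68,(.50,.14,.25)),(28,55,(.568,.442,.20))):
    R=Rg(az,pitch); P=np.array(g)+R[:,0]*.021; delta(P,R)
```

```text
t 12.3 tcp [0.4354 0.0207 0.2201] q [-0.224, -0.112, 1.933, -0.003, 1.347, 1.61] F [-0.1, 0.5, -0.6] open 0.75
x [-0.026  0.003 -1.   ] y [-0.259 -0.966  0.004] z [-0.966  0.259  0.026]
cur [0.4358 0.0227 0.2222] turn [-0.342, 0.398, -0.066] ang 30.3 shift [-9.4, -132.4, -39.4]
cur [0.4358 0.0227 0.2222] turn [-0.725, 0.6, -0.225] ang 55.4 shift [37.5, -447.4, -30.2]
```

View pics/w9.png

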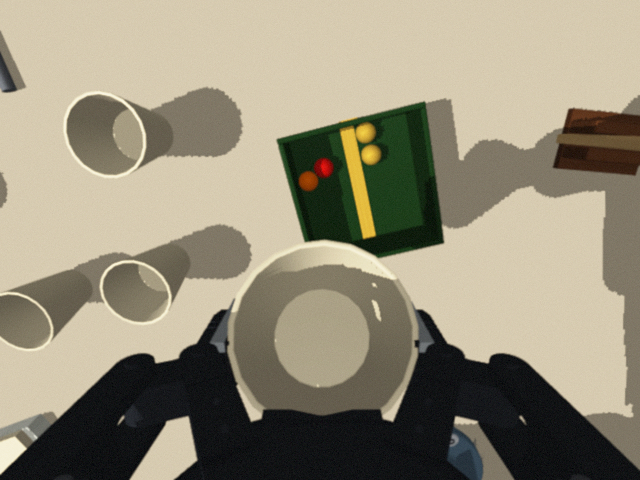

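All four sweets are in the box, at (308,181), (325,168), (366,132) and (372,154), and the cup is empty. Moving over the green cup.

>>> {"method": "servo_tool", "body": {
  "targets": [
    [-0.07,0.08,-0.01,-4,-35,-15,-1],
    [-0.17,0.2,-0.03,-8,-85,-30,-1],
    [-0.27,0.32,-0.05,-10,-132,-39,-1],
    [-0.36,0.41,-0.09,0,-195,-39,-1],
    [-0.47,0.47,-0.13,10,-258,-37,-1],
    [-0.57,0.52,-0.17,18,-320,-35,-1],
    [-0.66,0.57,-0.2,24,-380,-33,-1],
    [-0.71,0.595,-0.22,28,-425,-32,-1]
  ]
}}

```text
time_s: 13.35
eef_pos: [0.5739, 0.4272, 0.1907]
eef_rot: [0.109, 0.86, 0.209, -0.452]
wrist_force: [0.3, -1.0, -0.7]
opening: 0.753
```

Run:
```python
from h import *
st();c=cam("wrist","w10.png"); t=cam("top")
print(rim(t,(.568,.442),green=1))
for az,pitch,g in ((28,55,(.568,.442,.18)),(28,55,(.568,.442,.13))):
    R=Rg(az,pitch); P=np.array(g)+R[:,0]*.021; delta(P,R)
```

```text
t 13.35 tcp [0.5739 0.4272 0.1907] q [0.473, 0.208, 1.785, 0.006, 0.545, 1.564] F [0.3, -1.0, -0.7] open 0.753
x [ 0.503  0.261 -0.824] y [ 0.459 -0.889 -0.002] z [-0.732 -0.377 -0.567]
(array([0.56521055, 0.44218949]), np.float64(0.0316819795981355), 44)
cur [0.5739 0.4281 0.1903] turn [-0.011, 0.008, -0.005] ang 0.8 shift [30.1, -15.2, 4.8]
cur [0.5739 0.4281 0.1903] turn [-0.011, 0.008, -0.005] ang 0.8 shift [71.3, -15.0, 33.1]
```

View pics/w10.png

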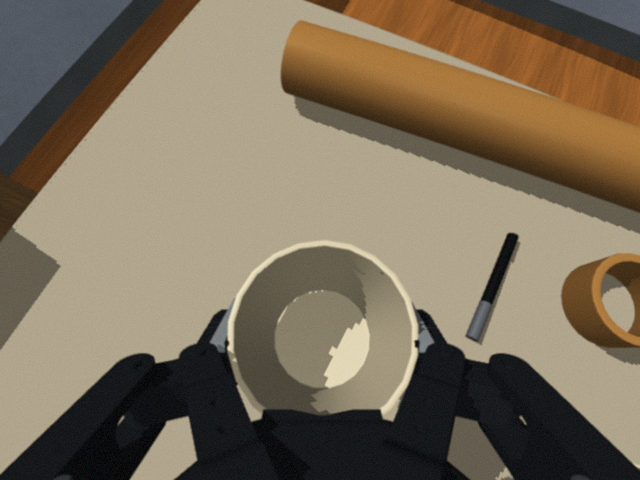

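Run:
```python
from h import *
c=cam("wrist"); p,R=tool(); g=p-R[:,0]*.021
for dz in (.020,.024,.028):
    x,r,n=rim(c,g[:2],z=g[2]+dz); print(dz,x-g[:2],r,n)
for z in (.17,.14,.103):
    Rr=Rg(28,55); P=np.array([.568,.442,z])+Rr[:,0]*.021; delta(P,Rr)
```

```text
0.02 [0.00024316 0.00228269] 0.03455505538245375 55
0.024 [-0.00014384  0.0021813 ] 0.03351386913866515 60
0.028 [-0.00017731  0.00215656] 0.032403727903345544 60
cur [0.5738 0.4265 0.1904] turn [-0.012, 0.009, -0.006] ang 0.9 shift [39.0, -16.5, 9.8]
cur [0.5738 0.4265 0.1904] turn [-0.012, 0.009, -0.006] ang 0.9 shift [63.7, -16.5, 26.8]
cur [0.5738 0.4265 0.1904] turn [-0.012, 0.009, -0.006] ang 0.9 shift [94.2, -16.4, 47.7]
```

>>> {"method": "servo_tool", "body": {
  "targets": [
    [-0.01,0.01,-0.005,10,-8,0,-1],
    [-0.01,0.01,-0.005,20,-15,2,-1],
    [-0.01,0.01,-0.005,32,-15,6,-1],
    [-0.01,0.01,-0.005,39,-15,10,-1],
    [-0.01,0.01,-0.005,50,-15,18,-1],
    [-0.01,0.01,-0.005,63,-15,27,-1],
    [-0.01,0.01,-0.005,70,-15,32,-1],
    [-0.01,0.01,-0.005,75,-15,35,-1]
  ]
}}

```text
time_s: 14.5
eef_pos: [0.5787, 0.446, 0.1078]
eef_rot: [0.111, 0.861, 0.214, -0.448]
wrist_force: [0.9, 0.2, -1.3]
opening: 0.753
```

Run:
```python
from h import *
st();s=cam("side"); cv2.imwrite("pics/s11.png",cv2.resize(s["img"][330:480,180:360],None,fx=4,fy=4)); c=cam("wrist","w11.png")
Rr=Rg(28,55); P=np.array([.568,.442,.103])+Rr[:,0]*.021; delta(P,Rr)
```

```text
t 14.5 tcp [0.5787 0.446  0.1078] q [0.497, 0.363, 1.789, -0.016, 0.379, 1.595] F [0.9, 0.2, -1.3] open 0.753
x [ 0.507  0.268 -0.819] y [ 0.467 -0.884 -0.   ] z [-0.724 -0.383 -0.573]
cur [0.5786 0.446  0.1079] turn [-0.002, 0.0, -0.001] ang 0.1 shift [18.6, -1.5, 12.0]
```

View pics/s11.png

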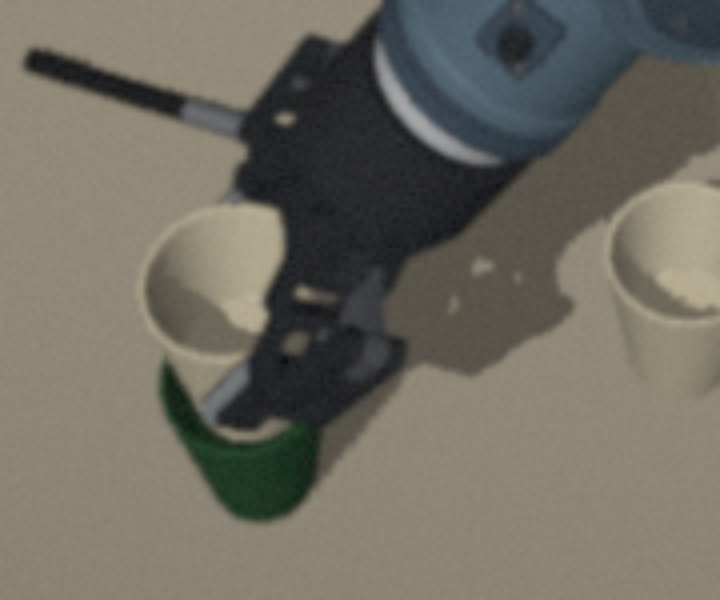

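View pics/w11.png

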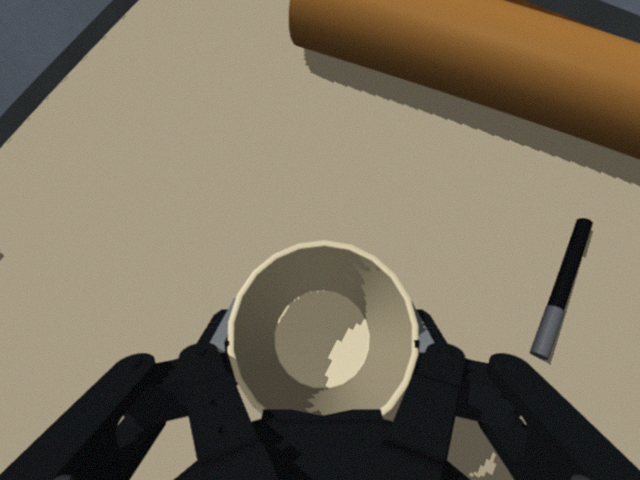

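>>> {"method": "servo_tool", "body": {
  "targets": [
    [0,0,0,4,0,2,-1],
    [0,0,0,8,0,4,-1],
    [0,0,0,11,0,7,-1],
    [0,0,0,13,0,8,-1],
    [0,0,0,14,0,9,-1],
    [0,0,0,16,0,10,-1],
    [0,0,0,16,0,10,-1],
    [0,0,0,16,0,10,-1]
  ]
}}

```text
time_s: 15.6
eef_pos: [0.5796, 0.4465, 0.0892]
eef_rot: [0.111, 0.861, 0.214, -0.448]
wrist_force: [-0.1, 0.2, -0.4]
opening: 0.754
```

Run:
```python
from h import *
st();s=cam("side"); cv2.imwrite("pics/s12.png",cv2.resize(s["img"][330:480,180:360],None,fx=4,fy=4))
```

```text
t 15.6 tcp [0.5796 0.4465 0.0892] q [0.497, 0.396, 1.791, -0.018, 0.344, 1.597] F [-0.1, 0.2, -0.4] open 0.754
x [ 0.507  0.268 -0.819] y [ 0.467 -0.884 -0.   ] z [-0.724 -0.383 -0.573]
```

View pics/s12.png

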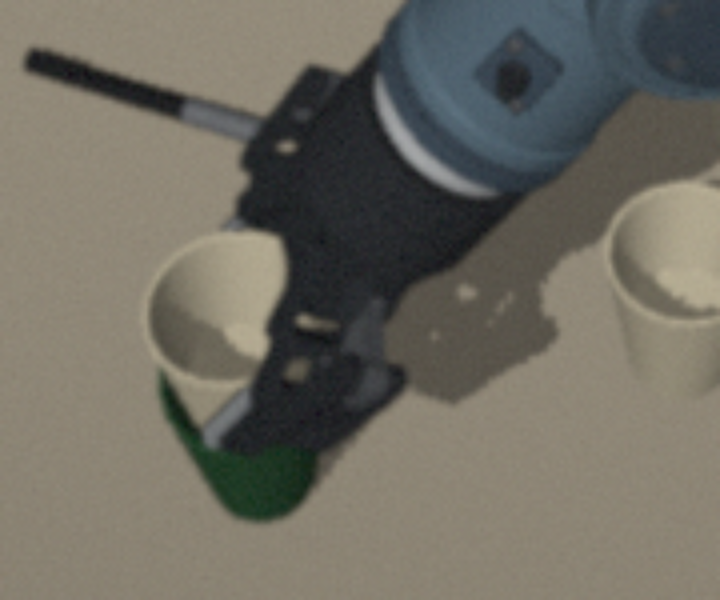

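>>> {"method": "servo_tool", "body": {
  "targets": [
    [0,0,0,2,0,1,-1],
    [0,0,0,4,0,3,-1],
    [0,0,0,4,0,3,-1],
    [0,0,0,4,0,3,-0.5],
    [0,0,0,4,0,3,1],
    [0,0,0,4,0,3,1],
    [0,0,0,4,0,3,1],
    [0,0,0,4,0,3,1]
  ]
}}

```text
time_s: 16.65
eef_pos: [0.5795, 0.4465, 0.0844]
eef_rot: [0.111, 0.861, 0.214, -0.448]
wrist_force: [-0.2, -0.4, -0.2]
opening: 1.0
```

>>> {"method": "servo_tool", "body": {
  "targets": [
    [0,0,0,-10,0,0,1],
    [0,0,0,-25,0,0,1],
    [0,0,0,-45,0,0,1],
    [0,0,0,-65,0,0,1],
    [0,0,0,-90,0,0,1],
    [0,0,0,-115,0,0,1],
    [0,0,0,-135,0,0,1],
    [0,0,0,-140,0,0,1]
  ]
}}

```text
time_s: 17.65
eef_pos: [0.5084, 0.4091, 0.2016]
eef_rot: [0.111, 0.862, 0.214, -0.447]
wrist_force: [-0.2, -0.1, 0.1]
opening: 0.997
```

Run:
```python
from h import *
st();s=cam("side"); cv2.imwrite("pics/s13.png",cv2.resize(s["img"][330:480,180:360],None,fx=4,fy=4)); c=cam("wrist","w13.png")
print(rim(c,(.568,.442),z=.112))
```

```text
t 17.65 tcp [0.5084 0.4091 0.2016] q [0.5, 0.055, 1.938, -0.014, 0.534, 1.594] F [-0.2, -0.1, 0.1] open 0.997
x [ 0.509  0.27  -0.817] y [ 0.468 -0.884 -0.   ] z [-0.722 -0.382 -0.577]
(array([0.56832146, 0.44348486]), np.float64(0.03355962714086061), 72)
```

View pics/s13.png

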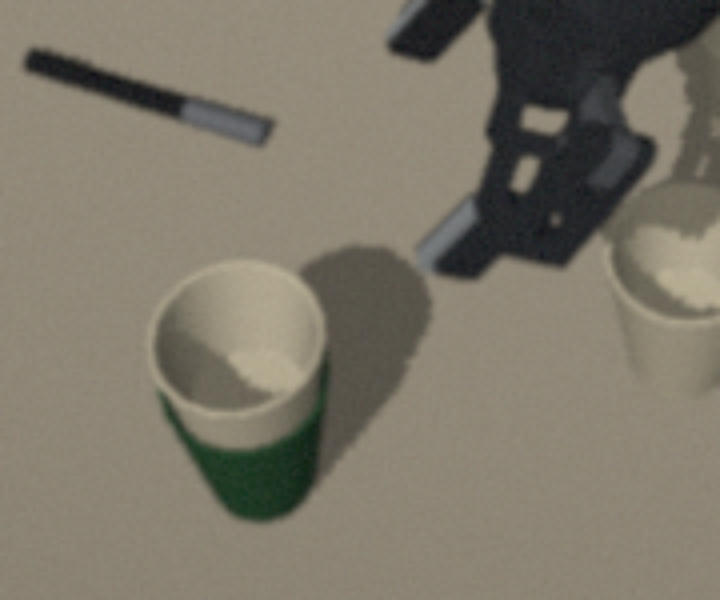

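View pics/w13.png

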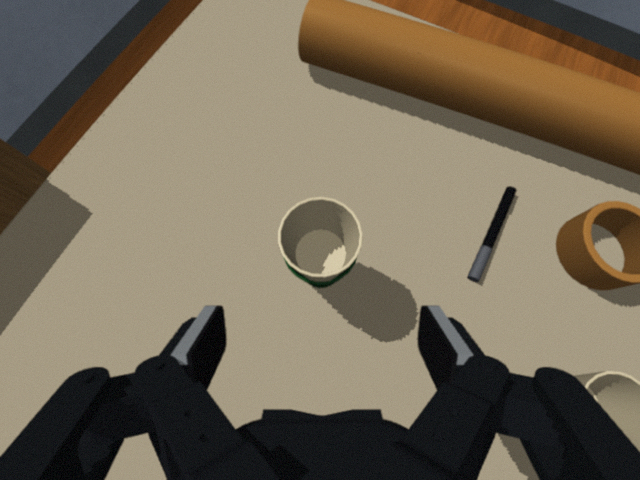

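Run:
```python
from h import *
from fk import *
for nm,c in (("B",(.419,.334)),("C",(.4188,.2058)),("A",(.5552,.1684))):
  r=np.hypot(*c); az=np.degrees(np.arctan2(c[1],c[0])-np.arcsin(.118/r))
  for pitch in (55,62,70):
    for b in (0,.1):
      R=Rg(az,pitch); P=np.array([*c,.058])+R[:,0]*(.021-b); q,e=ikb(P,R); print(nm,round(az,1),pitch,b,q.round(2).tolist(),round(e,4))
```

```text
B 25.8 55 0 [0.45, 0.18, 2.24, -0.0, 0.11, 1.58] 0.0
B 25.8 55 0.1 [0.45, -0.19, 2.36, -0.0, 0.36, 1.57] 0.0
B 25.8 62 0 [0.45, 0.18, 2.17, -0.0, 0.3, 1.57] 0.0
B 25.8 62 0.1 [0.45, -0.14, 2.25, -0.0, 0.54, 1.57] 0.0
B 25.8 70 0 [0.45, 0.21, 2.08, -0.0, 0.5, 1.57] 0.0
B 25.8 70 0.1 [0.45, -0.06, 2.12, -0.0, 0.73, 1.57] 0.0
C 11.5 55 0 [0.2, 0.04, 2.41, -0.01, 0.09, 1.58] 0.0
C 11.5 55 0.1 [0.2, -0.43, 2.51, -0.0, 0.44, 1.57] 0.0
C 11.5 62 0 [0.2, 0.04, 2.34, -0.0, 0.28, 1.57] 0.0
C 11.5 62 0.1 [0.2, -0.35, 2.41, -0.0, 0.6, 1.57] 0.0
C 11.5 70 0 [0.2, 0.07, 2.25, -0.0, 0.47, 1.57] 0.0
C 11.5 70 0.1 [0.2, -0.24, 2.28, -0.0, 0.76, 1.57] 0.0
A 5.1 55 0 [0.09, 0.25, 2.14, -0.0, 0.14, 1.57] 0.0
A 5.1 55 0.1 [0.09, -0.07, 2.26, -0.0, 0.34, 1.57] 0.0
A 5.1 62 0 [0.09, 0.26, 2.07, -0.0, 0.33, 1.57] 0.0
A 5.1 62 0.1 [0.09, -0.03, 2.15, -0.0, 0.53, 1.57] 0.0
A 5.1 70 0 [0.09, 0.29, 1.97, -0.0, 0.53, 1.57] 0.0
A 5.1 70 0.1 [0.09, 0.04, 2.02, -0.0, 0.73, 1.57] 0.0
```

```bash
cat >> h.py <<'E'
def plan(c,zs,az,pitch=62,off=.021,backs=(0,)):
    R=Rg(az,pitch)
    for z,b in zip(zs,backs):
        P=np.array([c[0],c[1],z])+R[:,0]*(off-b); delta(P,R)
E
python3 - <<'E'
from h import *
t=cam("top")
for nm,c in (("B",(.419,.334)),("C",(.4188,.2058)),("A",(.5552,.1684))): print(nm,rim(t,c))
plan((.419,.334),(.058,.058),25.8,backs=(.1,0))
E
```

```text
B (array([0.41924365, 0.33562718]), np.float64(0.03360083345433778), 69)
C (array([0.42199999, 0.20849463]), np.float64(0.03053169886915932), 46)
A (array([0.55554672, 0.16888737]), np.float64(0.03388775612173517), 70)
cur [0.5085 0.4088 0.1993] turn [0.031, -0.123, 0.019] ang 7.3 shift [-28.2, 23.0, 164.8]
cur [0.5085 0.4088 0.1993] turn [0.031, -0.123, 0.019] ang 7.3 shift [71.0, 24.7, 177.1]
```

>>> {"method": "servo_tool", "body": {
  "targets": [
    [0.005,-0.02,0,-10,3,10,1],
    [0.01,-0.05,0.01,-25,8,45,1],
    [0.02,-0.08,0.01,-35,14,85,1],
    [0.03,-0.12,0.02,-35,20,125,1],
    [0.03,-0.12,0.02,-30,23,155,1],
    [0.03,-0.12,0.02,-28,23,165,1],
    [0.03,-0.12,0.02,-28,23,165,1],
    [0.03,-0.12,0.02,-28,23,165,1]
  ]
}}

```text
time_s: 18.8
eef_pos: [0.3869, 0.3185, 0.1288]
eef_rot: [0.115, 0.837, 0.191, -0.5]
wrist_force: [0.5, 0.6, 0.2]
opening: 1.003
```

Run:
```python
from h import *
st(); c=cam("wrist","w14.png"); print(rim(c,(.4195,.334)))
plan((.4195,.3345),(.058,),25.8)
```

```text
t 18.8 tcp [0.3869 0.3185 0.1288] q [0.453, -0.14, 2.251, -0.004, 0.538, 1.576] F [0.5, 0.6, 0.2] open 1.003
x [ 0.427  0.205 -0.881] y [ 0.435 -0.9    0.001] z [-0.793 -0.384 -0.474]
(array([0.42014476, 0.33518692]), np.float64(0.03352773759092138), 72)
cur [0.3869 0.3186 0.1287] turn [0.001, -0.005, -0.001] ang 0.3 shift [100.5, -0.2, 1.7]
```

View pics/w14.png

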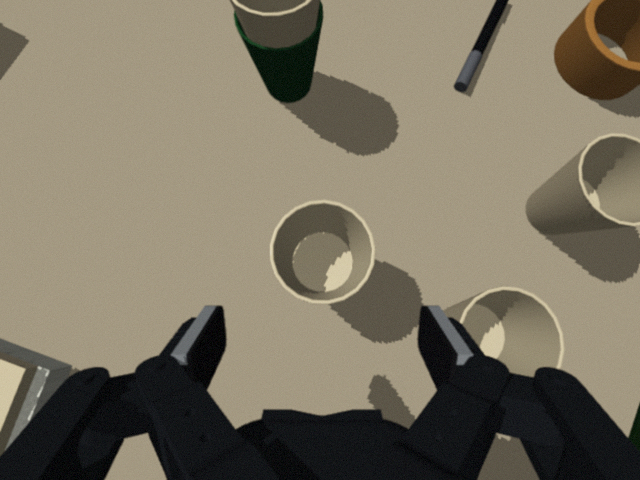

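>>> {"method": "servo_tool", "body": {
  "targets": [
    [0,0,0,22,0,0,1],
    [0,0,0,44,0,1,1],
    [0,0,0,66,0,1,1],
    [0,0,0,86,0,2,1],
    [0,0,0,100,0,2,1],
    [0,0,0,100,0,2,1],
    [0,0,0,100,0,2,-1],
    [0,0,0,100,0,2,-1]
  ]
}}

```text
time_s: 19.85
eef_pos: [0.429, 0.339, 0.0413]
eef_rot: [0.115, 0.838, 0.192, -0.499]
wrist_force: [-0.8, -0.3, 4.7]
opening: 0.755
```

>>> {"method": "servo_tool", "body": {
  "targets": [
    [0,0,0,0,0,0,-1],
    [0,0,0,0,0,0,-1],
    [0,0,0,-8,0,-4,-1],
    [0,0,0,-25,0,-13,-1],
    [0,0,0,-50,0,-27,-1],
    [0,0,0,-75,0,-40,-1],
    [0,0,0,-100,0,-53,-1],
    [0,0,0,-125,0,-66,-1]
  ]
}}

```text
time_s: 20.85
eef_pos: [0.4273, 0.3383, 0.1841]
eef_rot: [0.115, 0.838, 0.192, -0.498]
wrist_force: [0.1, 0.0, -0.4]
opening: 0.759
```

Run:
```python
from h import *
st(); c=cam("wrist","w15.png"); p,R=tool(); g=p-R[:,0]*.021; x,r,n=rim(c,g[:2],z=g[2]+.024); print(x-g[:2],r,n)
c2=(.568,.4415); plan(c2,(.21,.165,.130),28,backs=(0,0,0))
```

```text
t 20.85 tcp [0.4273 0.3383 0.1841] q [0.453, -0.132, 2.112, -0.003, 0.664, 1.575] F [0.1, 0.0, -0.4] open 0.759
x [ 0.43   0.207 -0.879] y [ 0.435 -0.9    0.001] z [-0.791 -0.383 -0.477]
[0.00765781 0.00292852] 0.033998340925394104 33
cur [0.4295 0.3396 0.1887] turn [-0.033, -0.015, -0.019] ang 2.3 shift [83.9, -31.8, -158.1]
cur [0.4295 0.3396 0.1887] turn [-0.033, -0.015, -0.019] ang 2.3 shift [123.4, -31.8, -136.3]
cur [0.4295 0.3396 0.1887] turn [-0.033, -0.015, -0.019] ang 2.3 shift [154.0, -31.8, -119.4]
```

View pics/w15.png

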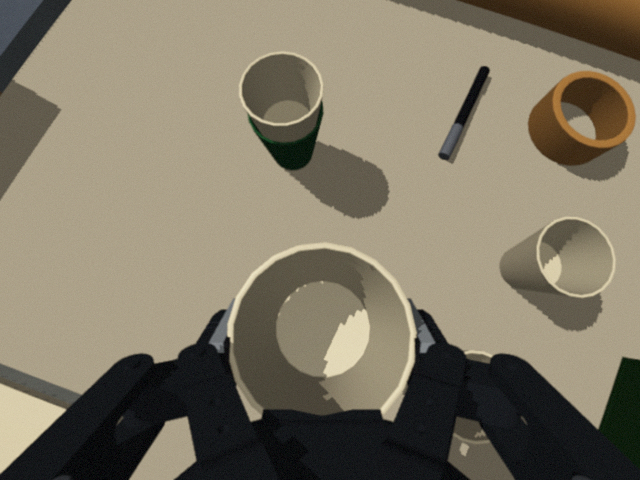

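>>> {"method": "servo_tool", "body": {
  "targets": [
    [-0.01,0,0,10,-4,-20,-1],
    [-0.02,0,-0.01,26,-10,-50,-1],
    [-0.03,-0.01,-0.01,42,-16,-80,-1],
    [-0.03,-0.015,-0.02,58,-22,-110,-1],
    [-0.03,-0.015,-0.02,74,-28,-140,-1],
    [-0.03,-0.015,-0.02,84,-32,-158,-1],
    [-0.03,-0.015,-0.02,84,-32,-158,-1],
    [-0.03,-0.015,-0.02,84,-32,-158,-1]
  ]
}}

```text
time_s: 21.9
eef_pos: [0.5756, 0.4458, 0.1905]
eef_rot: [0.123, 0.831, 0.207, -0.501]
wrist_force: [0.3, 0.7, -0.9]
opening: 0.756
```

Run:
```python
from h import *
st(); c=cam("wrist","w16.png"); p,R=tool(); g=p-R[:,0]*.021
x,r,n=rim(c,g[:2],z=g[2]+.024); print(x-g[:2],r,n, R[:2,:].T@(x-g[:2]))
plan((.568,.4425),(.165,.130),28,backs=(0,0,0))
```

```text
t 21.9 tcp [0.5756 0.4458 0.1905] q [0.498, 0.275, 1.66, -0.005, 0.72, 1.585] F [0.3, 0.7, -0.9] open 0.756
x [ 0.413  0.221 -0.884] y [ 0.468 -0.884 -0.002] z [-0.782 -0.412 -0.468]
[0.00070662 0.00159591] 0.03311950763481972 60 [ 0.00064463 -0.00107996 -0.00121012]
cur [0.5756 0.4458 0.1908] turn [-0.003, 0.001, 0.001] ang 0.2 shift [39.9, -0.6, 19.4]
cur [0.5756 0.4458 0.1908] turn [-0.003, 0.001, 0.001] ang 0.2 shift [70.8, -0.5, 35.8]
```

View pics/w16.png

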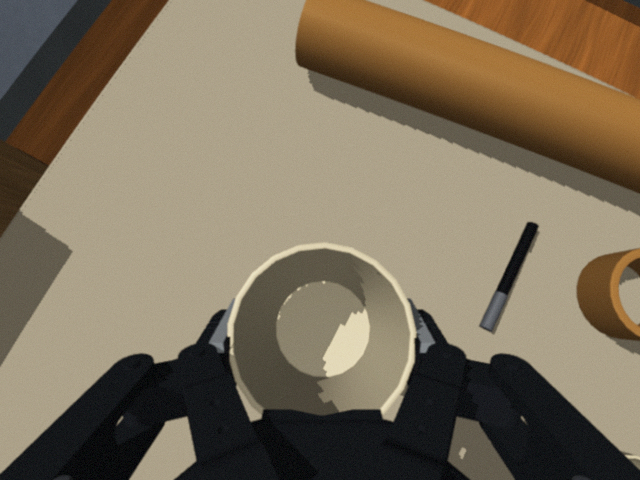

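>>> {"method": "servo_tool", "body": {
  "targets": [
    [0,0,0,14,0,7,-1],
    [0,0,0,28,0,14,-1],
    [0,0,0,40,0,19,-1],
    [0,0,0,48,0,24,-1],
    [0,0,0,56,0,28,-1],
    [0,0,0,63,0,32,-1],
    [0,0,0,68,0,34,-1],
    [0,0,0,70,0,36,-1]
  ]
}}

```text
time_s: 22.95
eef_pos: [0.5764, 0.4465, 0.1118]
eef_rot: [0.123, 0.831, 0.207, -0.501]
wrist_force: [-0.8, 0.5, -0.8]
opening: 0.761
```

Run:
```python
from h import *
st();s=cam("side"); cv2.imwrite("pics/s17.png",cv2.resize(s["img"][330:480,180:360],None,fx=4,fy=4))
```

```text
t 22.95 tcp [0.5764 0.4465 0.1118] q [0.498, 0.382, 1.7, -0.006, 0.572, 1.587] F [-0.8, 0.5, -0.8] open 0.761
x [ 0.413  0.221 -0.883] y [ 0.468 -0.884 -0.002] z [-0.781 -0.412 -0.468]
```

View pics/s17.png

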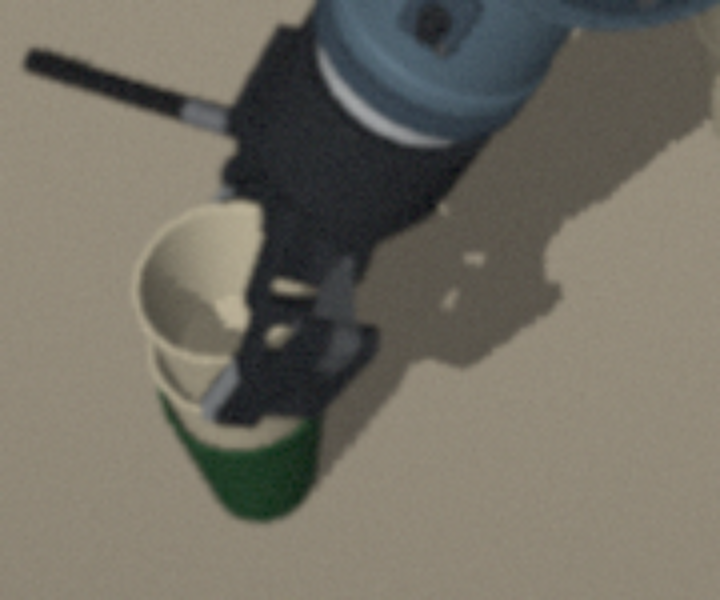

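>>> {"method": "servo_tool", "body": {
  "targets": [
    [0,0,0,0,0,0,1],
    [0,0,0,0,0,0,1],
    [0,0,0,0,0,0,1],
    [0,0,0,0,0,0,1],
    [0,0,0,-15,0,0,1],
    [0,0,0,-40,0,0,1],
    [0,0,0,-70,0,0,1],
    [0,0,0,-105,0,0,1]
  ]
}}

```text
time_s: 24.0
eef_pos: [0.532, 0.4227, 0.2056]
eef_rot: [0.123, 0.831, 0.207, -0.501]
wrist_force: [0.9, 0.3, 0.3]
opening: 1.004
```

Run:
```python
from h import *
st();s=cam("side"); cv2.imwrite("pics/s18.png",cv2.resize(s["img"][330:480,180:360],None,fx=4,fy=4)); c=cam("wrist","w18.png")
print(rim(c,(.568,.4435),z=.142))
plan((.4188,.2065),(.058,.058),11.5,backs=(.1,0))
```

```text
t 24.0 tcp [0.532  0.4227 0.2056] q [0.499, 0.154, 1.771, -0.005, 0.729, 1.586] F [0.9, 0.3, 0.3] open 1.004
x [ 0.413  0.221 -0.884] y [ 0.468 -0.884 -0.002] z [-0.782 -0.412 -0.468]
(array([0.56856632, 0.44345484]), np.float64(0.03358775842019704), 72)
cur [0.5336 0.424  0.2102] turn [0.252, -0.006, 0.138] ang 16.4 shift [-41.2, 128.1, 249.2]
cur [0.5336 0.424  0.2102] turn [0.252, -0.006, 0.138] ang 16.4 shift [57.8, 141.6, 251.5]
```

View pics/s18.png

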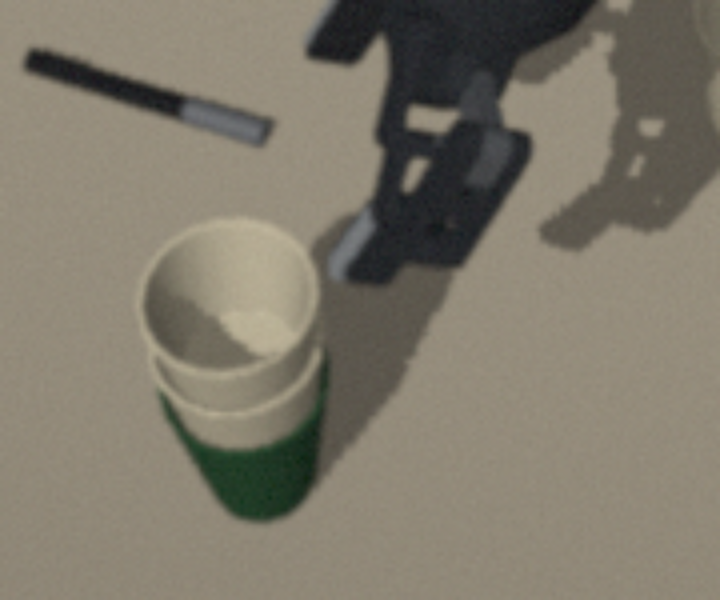

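View pics/w18.png

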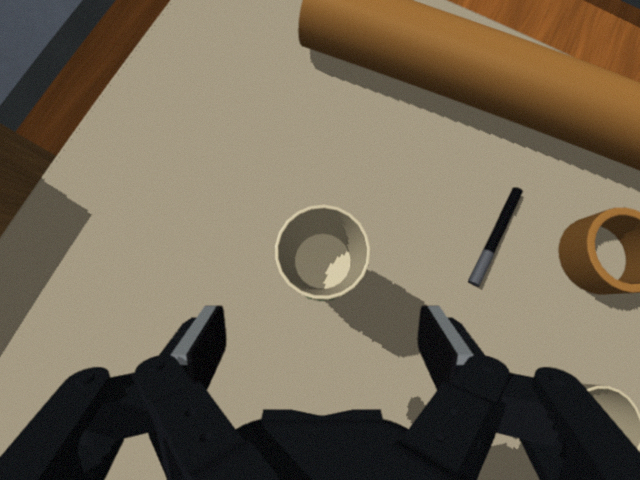

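>>> {"method": "servo_tool", "body": {
  "targets": [
    [0.02,0,0.01,-20,10,15,1],
    [0.06,0,0.03,-45,30,55,1],
    [0.1,0,0.06,-60,52,100,1],
    [0.15,0,0.08,-60,75,145,1],
    [0.2,0,0.11,-55,100,195,1],
    [0.24,0,0.13,-48,120,235,1],
    [0.25,-0.006,0.14,-41,128,249,1],
    [0.25,-0.006,0.14,-41,128,249,1]
  ]
}}

```text
time_s: 25.1
eef_pos: [0.383, 0.1991, 0.1276]
eef_rot: [0.053, 0.853, 0.085, -0.512]
wrist_force: [-0.3, -0.3, -0.0]
opening: 1.006
```

Run:
```python
from h import *
st(); c=cam("wrist","w19.png"); print(rim(c,(.4188,.206)))
plan((.419,.2065),(.058,),11.5)
```

```text
t 25.1 tcp [0.383  0.1991 0.1276] q [0.208, -0.345, 2.404, -0.011, 0.595, 1.585] F [-0.3, -0.3, -0.0] open 1.006
x [ 0.461  0.091 -0.883] y [ 0.199 -0.98   0.003] z [-0.865 -0.177 -0.469]
(array([0.41952637, 0.20649579]), np.float64(0.033545448530266316), 72)
cur [0.3839 0.1997 0.1286] turn [0.001, -0.002, -0.002] ang 0.2 shift [100.1, 0.1, 1.8]
```

>>> {"method": "servo_tool", "body": {
  "targets": [
    [0,0,0,22,0,0,1],
    [0,0,0,44,0,1,1],
    [0,0,0,66,0,1,1],
    [0,0,0,86,0,2,1],
    [0,0,0,100,0,2,1],
    [0,0,0,100,0,2,1],
    [0,0,0,100,0,2,-1],
    [0,0,0,100,0,2,-1]
  ]
}}

```text
time_s: 26.15
eef_pos: [0.43, 0.209, 0.0411]
eef_rot: [0.053, 0.854, 0.086, -0.51]
wrist_force: [-1.2, -1.9, 4.3]
opening: 0.754
```

>>> {"method": "servo_tool", "body": {
  "targets": [
    [0,0,0,0,0,0,-1],
    [0,0,0,0,0,0,-1],
    [0,0,0,-8,0,-4,-1],
    [0,0,0,-25,0,-13,-1],
    [0,0,0,-52,0,-28,-1],
    [0,0,0,-82,0,-44,-1],
    [0,0,0,-112,0,-60,-1],
    [0,0,0,-138,0,-73,-1]
  ]
}}

```text
time_s: 27.15
eef_pos: [0.4286, 0.2092, 0.1993]
eef_rot: [0.053, 0.855, 0.086, -0.509]
wrist_force: [0.7, -0.1, -0.1]
opening: 0.752
```

Run:
```python
from h import *
st(); c=cam("wrist","w20.png")
plan((.568,.442),(.24,.24,.195,.160),28,backs=(.06,0,0,0))
```

```text
t 27.15 tcp [0.4286 0.2092 0.1993] q [0.209, -0.347, 2.244, -0.008, 0.75, 1.582] F [0.7, -0.1, -0.1] open 0.752
x [ 0.466  0.093 -0.88 ] y [ 0.2   -0.98   0.003] z [-0.862 -0.177 -0.475]
cur [0.4309 0.2099 0.2036] turn [-0.251, -0.013, -0.139] ang 16.5 shift [16.1, -194.6, -177.4]
cur [0.4309 0.2099 0.2036] turn [-0.251, -0.013, -0.139] ang 16.5 shift [75.5, -202.7, -175.6]
cur [0.4309 0.2099 0.2036] turn [-0.251, -0.013, -0.139] ang 16.5 shift [114.9, -202.9, -154.0]
cur [0.4309 0.2099 0.2036] turn [-0.251, -0.013, -0.139] ang 16.5 shift [145.6, -203.0, -137.1]
```

View pics/w20.png

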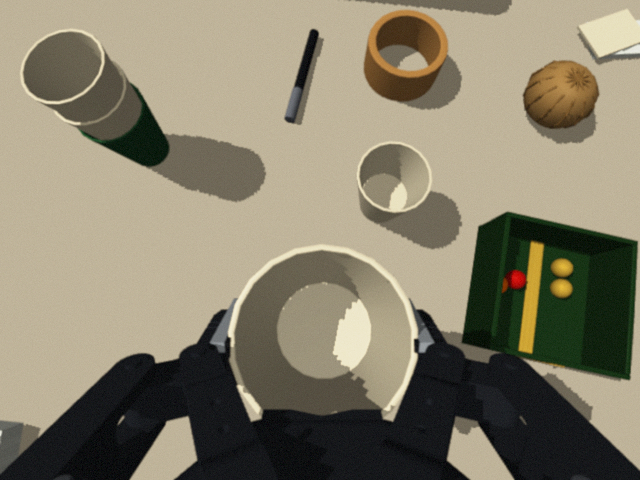

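>>> {"method": "servo_tool", "body": {
  "targets": [
    [-0.03,0,-0.02,3,-22,-22,-1],
    [-0.08,0,-0.05,12,-60,-55,-1],
    [-0.13,-0.005,-0.08,25,-98,-90,-1],
    [-0.18,-0.01,-0.1,42,-136,-122,-1],
    [-0.22,-0.01,-0.12,58,-172,-152,-1],
    [-0.25,-0.013,-0.14,70,-195,-170,-1],
    [-0.25,-0.013,-0.14,75,-203,-176,-1],
    [-0.25,-0.013,-0.14,75,-203,-176,-1]
  ]
}}

```text
time_s: 28.2
eef_pos: [0.5761, 0.4466, 0.221]
eef_rot: [0.124, 0.831, 0.207, -0.501]
wrist_force: [0.2, -0.8, -1.2]
opening: 0.754
```

Run:
```python
from h import *
st(); c=cam("wrist","w21.png"); p,R=tool(); g=p-R[:,0]*.021
x,r,n=rim(c,g[:2],z=g[2]+.024); print(x-g[:2],r,n)
plan((.568,.442),(.195,.160),28,backs=(0,0,0))
```

```text
t 28.2 tcp [0.5761 0.4466 0.221 ] q [0.499, 0.243, 1.633, -0.005, 0.779, 1.585] F [0.2, -0.8, -1.2] open 0.754
x [ 0.413  0.221 -0.884] y [ 0.469 -0.883 -0.002] z [-0.781 -0.414 -0.468]
[0.00056852 0.00114668] 0.033072725180807165 63
cur [0.576  0.4463 0.2212] turn [-0.002, 0.002, 0.001] ang 0.1 shift [39.9, 0.1, 20.2]
cur [0.576  0.4463 0.2212] turn [-0.002, 0.002, 0.001] ang 0.1 shift [70.9, 0.2, 36.6]
```

>>> {"method": "servo_tool", "body": {
  "targets": [
    [0,0,0,14,0,7,-1],
    [0,0,0,28,0,14,-1],
    [0,0,0,40,0,20,-1],
    [0,0,0,48,0,24,-1],
    [0,0,0,56,0,29,-1],
    [0,0,0,63,0,32,-1],
    [0,0,0,68,0,35,-1],
    [0,0,0,71,0,37,-1]
  ]
}}

```text
time_s: 29.25
eef_pos: [0.5763, 0.4466, 0.1409]
eef_rot: [0.124, 0.831, 0.207, -0.501]
wrist_force: [0.2, 0.1, 0.1]
opening: 0.755
```

Run:
```python
from h import *
st();s=cam("side"); cv2.imwrite("pics/s22.png",cv2.resize(s["img"][310:480,180:360],None,fx=3.5,fy=3.5))
```

```text
t 29.25 tcp [0.5763 0.4466 0.1409] q [0.499, 0.341, 1.687, -0.006, 0.627, 1.586] F [0.2, 0.1, 0.1] open 0.755
x [ 0.413  0.221 -0.884] y [ 0.469 -0.883 -0.002] z [-0.781 -0.414 -0.468]
```

View pics/s22.png

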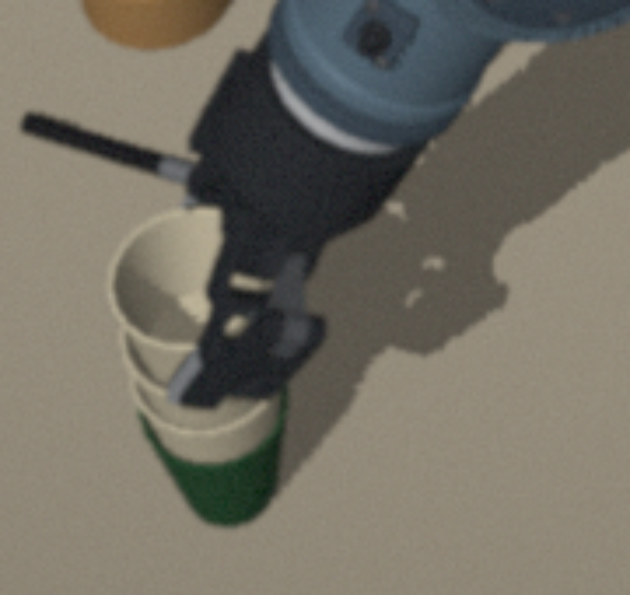

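Inserted in line with the stack. Releasing.

>>> {"method": "servo_tool", "body": {
  "targets": [
    [0,0,0,0,0,0,1],
    [0,0,0,0,0,0,1],
    [0,0,0,0,0,0,1],
    [0,0,0,0,0,0,1],
    [0,0,0,-15,0,0,1],
    [0,0,0,-40,0,0,1],
    [0,0,0,-70,0,0,1],
    [0,0,0,-100,0,0,1]
  ]
}}

```text
time_s: 30.3
eef_pos: [0.5343, 0.4242, 0.2307]
eef_rot: [0.124, 0.831, 0.207, -0.5]
wrist_force: [0.4, 0.0, 1.0]
opening: 1.001
```

Run:
```python
from h import *
st();s=cam("side"); cv2.imwrite("pics/s23.png",cv2.resize(s["img"][310:480,180:360],None,fx=3.5,fy=3.5)); c=cam("wrist","w23.png")
print(rim(c,(.568,.4435),z=.172))
plan((.5553,.1684),(.10,.058,.058),5.1,backs=(.1,.1,0))
```

```text
t 30.3 tcp [0.5343 0.4242 0.2307] q [0.499, 0.131, 1.743, -0.006, 0.78, 1.586] F [0.4, 0.0, 1.0] open 1.001
x [ 0.413  0.221 -0.883] y [ 0.469 -0.883 -0.002] z [-0.781 -0.413 -0.468]
(array([0.56887763, 0.44374605]), np.float64(0.033640687289489685), 72)
cur [0.5356 0.4253 0.2344] turn [0.351, -0.005, 0.19] ang 22.9 shift [-8.6, 221.8, 151.4]
cur [0.5356 0.4253 0.2344] turn [0.351, -0.005, 0.19] ang 22.9 shift [28.4, 221.9, 171.3]
cur [0.5356 0.4253 0.2344] turn [0.351, -0.005, 0.19] ang 22.9 shift [126.6, 240.3, 175.1]
```

View pics/s23.png

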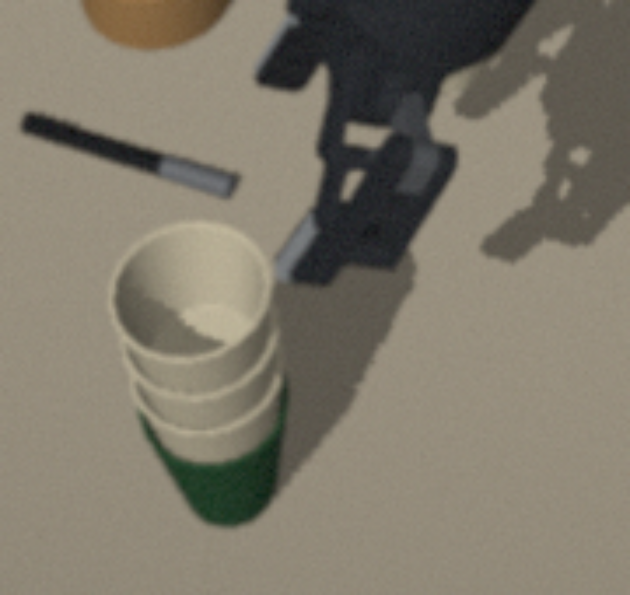

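>>> {"method": "servo_tool", "body": {
  "targets": [
    [0.03,0,0.02,-20,20,5,1],
    [0.08,0,0.04,-30,55,25,1],
    [0.14,0,0.07,-30,95,55,1],
    [0.2,0,0.11,-25,135,90,1],
    [0.26,0,0.14,-15,175,125,1],
    [0.32,0,0.17,5,205,155,1],
    [0.35,-0.005,0.19,28,222,171,1],
    [0.35,-0.005,0.19,28,222,171,1]
  ]
}}

```text
time_s: 31.4
eef_pos: [0.5168, 0.164, 0.1259]
eef_rot: [0.023, 0.855, 0.038, -0.517]
wrist_force: [-0.2, 0.7, 0.4]
opening: 1.002
```

Run:
```python
from h import *
st(); c=cam("wrist","w24.png"); print(rim(c,(.5553,.1684)))
plan((.5555,.1684),(.058,),5.1)
```

```text
t 31.4 tcp [0.5168 0.164  0.1259] q [0.089, -0.027, 2.151, -0.002, 0.533, 1.572] F [-0.2, 0.7, 0.4] open 1.002
x [ 0.463  0.04  -0.885] y [ 0.088 -0.996  0.001] z [-0.882 -0.079 -0.465]
(array([0.55579161, 0.16985941]), np.float64(0.033563702547353004), 72)
cur [0.518  0.1648 0.1276] turn [0.001, 0.002, -0.0] ang 0.1 shift [100.2, -0.3, -0.8]
```

View pics/w24.png

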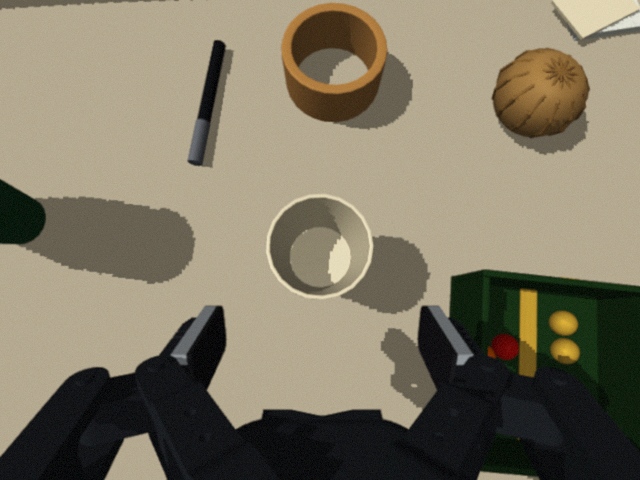

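>>> {"method": "servo_tool", "body": {
  "targets": [
    [0,0,0,22,0,0,1],
    [0,0,0,44,0,0,1],
    [0,0,0,66,0,0,1],
    [0,0,0,86,0,-1,1],
    [0,0,0,100,0,-1,1],
    [0,0,0,100,0,-1,1],
    [0,0,0,100,0,-1,-1],
    [0,0,0,100,0,-1,-1]
  ]
}}

```text
time_s: 32.45
eef_pos: [0.567, 0.1697, 0.0421]
eef_rot: [0.023, 0.857, 0.039, -0.513]
wrist_force: [-2.7, 1.6, 5.8]
opening: 0.757
```

>>> {"method": "servo_tool", "body": {
  "targets": [
    [0,0,0,0,0,0,-1],
    [0,0,0,0,0,0,-1],
    [0,0,0,-8,0,-4,-1],
    [0,0,0,-28,0,-15,-1],
    [0,0,0,-58,0,-31,-1],
    [0,0,0,-92,0,-49,-1],
    [0,0,0,-130,0,-69,-1],
    [0,0,0,-168,0,-89,-1]
  ]
}}

```text
time_s: 33.45
eef_pos: [0.5657, 0.1696, 0.234]
eef_rot: [0.023, 0.857, 0.039, -0.513]
wrist_force: [0.3, 0.2, -1.7]
opening: 0.757
```

Run:
```python
from h import *
st(); c=cam("wrist","w25.png")
plan((.568,.442),(.27,.27),28,backs=(.03,0))
```

```text
t 33.45 tcp [0.5657 0.1696 0.234 ] q [0.091, -0.085, 1.958, -0.001, 0.777, 1.572] F [0.3, 0.2, -1.7] open 0.757
x [ 0.47   0.042 -0.882] y [ 0.09  -0.996  0.   ] z [-0.878 -0.08  -0.472]
cur [0.5693 0.1702 0.2418] turn [-0.35, -0.013, -0.189] ang 22.8 shift [-22.4, -269.2, -34.5]
cur [0.5693 0.1702 0.2418] turn [-0.35, -0.013, -0.189] ang 22.8 shift [7.0, -274.6, -33.1]
```

View pics/w25.png

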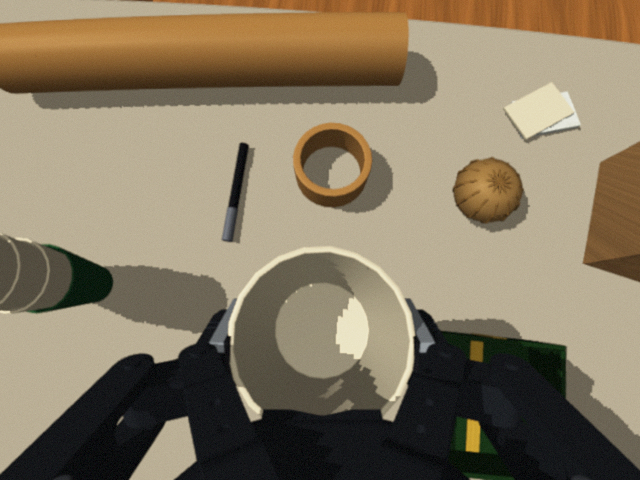

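>>> {"method": "servo_tool", "body": {
  "targets": [
    [-0.04,0,-0.02,0,-28,-4,-1],
    [-0.1,0,-0.05,0,-75,-10,-1],
    [-0.17,-0.005,-0.09,0,-125,-18,-1],
    [-0.23,-0.01,-0.12,2,-175,-24,-1],
    [-0.29,-0.01,-0.16,4,-225,-30,-1],
    [-0.34,-0.013,-0.185,6,-262,-33,-1],
    [-0.35,-0.013,-0.19,7,-275,-33,-1],
    [-0.35,-0.013,-0.19,7,-275,-33,-1]
  ]
}}

```text
time_s: 34.5
eef_pos: [0.5761, 0.447, 0.2509]
eef_rot: [0.125, 0.831, 0.208, -0.5]
wrist_force: [0.6, -0.3, -1.0]
opening: 0.76
```

Run:
```python
from h import *
st(); c=cam("wrist","w26.png"); p,R=tool(); g=p-R[:,0]*.021
x,r,n=rim(c,g[:2],z=g[2]+.024); print(x-g[:2],r,n)
plan((.5682,.4422),(.225,.190),28,backs=(0,0,0))
```

```text
t 34.5 tcp [0.5761 0.447  0.2509] q [0.5, 0.213, 1.606, -0.007, 0.835, 1.585] F [0.6, -0.3, -1.0] open 0.76
x [ 0.414  0.22  -0.883] y [ 0.47  -0.883 -0.   ] z [-0.78  -0.415 -0.469]
[-0.00042527  0.00179695] 0.03287211999482394 62
cur [0.5762 0.4463 0.251 ] turn [-0.0, 0.001, -0.0] ang 0.0 shift [39.7, -0.1, 20.1]
cur [0.5762 0.4463 0.251 ] turn [-0.0, 0.001, -0.0] ang 0.0 shift [70.6, -0.1, 36.6]
```

>>> {"method": "servo_tool", "body": {
  "targets": [
    [0,0,0,14,0,7,-1],
    [0,0,0,28,0,14,-1],
    [0,0,0,40,0,20,-1],
    [0,0,0,48,0,24,-1],
    [0,0,0,56,0,29,-1],
    [0,0,0,63,0,32,-1],
    [0,0,0,68,0,35,-1],
    [0,0,0,71,0,37,-1]
  ]
}}

```text
time_s: 35.55
eef_pos: [0.5768, 0.4467, 0.1707]
eef_rot: [0.125, 0.832, 0.207, -0.5]
wrist_force: [-0.8, 0.4, 1.1]
opening: 0.758
```

Run:
```python
from h import *
st();s=cam("side"); cv2.imwrite("pics/s27.png",cv2.resize(s["img"][310:480,180:360],None,fx=3.5,fy=3.5))
```

```text
t 35.55 tcp [0.5768 0.4467 0.1707] q [0.499, 0.302, 1.67, -0.008, 0.682, 1.586] F [-0.8, 0.4, 1.1] open 0.758
x [ 0.414  0.22  -0.883] y [ 0.469 -0.883 -0.   ] z [-0.78  -0.414 -0.469]
```

View pics/s27.png

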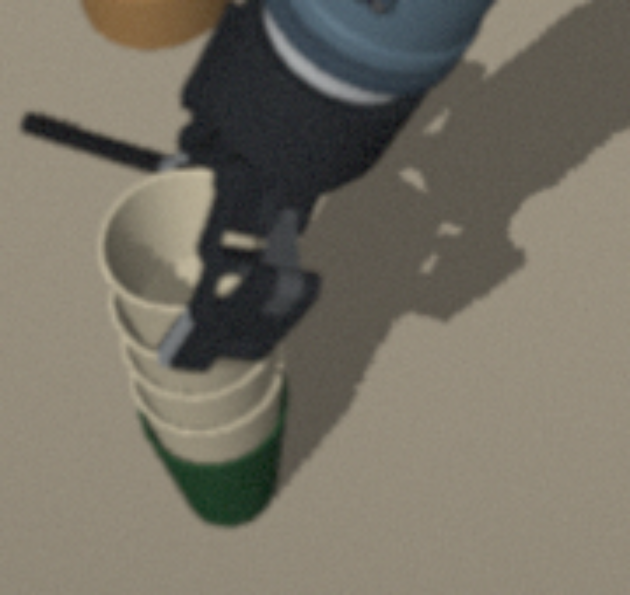

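>>> {"method": "servo_tool", "body": {
  "targets": [
    [0,0,0,0,0,0,1],
    [0,0,0,0,0,0,1],
    [0,0,0,0,0,0,1],
    [0,0,0,0,0,0,1],
    [0,0,0,-15,0,0,1],
    [0,0,0,-40,0,0,1],
    [0,0,0,-70,0,0,1],
    [0,0,0,-100,0,0,1]
  ]
}}

```text
time_s: 36.6
eef_pos: [0.5348, 0.4244, 0.2608]
eef_rot: [0.124, 0.832, 0.207, -0.5]
wrist_force: [-0.0, -0.7, -0.2]
opening: 1.002
```

Run:
```python
from h import *
st();s=cam("side"); cv2.imwrite("pics/s28.png",cv2.resize(s["img"][310:480,180:360],None,fx=3.5,fy=3.5)); c=cam("wrist","w28.png"); t=cam("top","t28.png")
print(rim(c,(.568,.4435),z=.202), rim(t,(.568,.4435),z=.202), rim(s,(.568,.4435),z=.202))
```

```text
t 36.6 tcp [0.5348 0.4244 0.2608] q [0.5, 0.101, 1.713, -0.007, 0.838, 1.586] F [-0.0, -0.7, -0.2] open 1.002
x [ 0.415  0.221 -0.883] y [ 0.469 -0.883 -0.   ] z [-0.779 -0.414 -0.47 ]
(array([0.56901724, 0.44432455]), np.float64(0.03368272318191358), 72) (array([0.5688423 , 0.44414039]), np.float64(0.03407352690136439), 65) (array([0.57054597, 0.44223466]), np.float64(0.03406910245246029), 68)
```

View pics/s28.png

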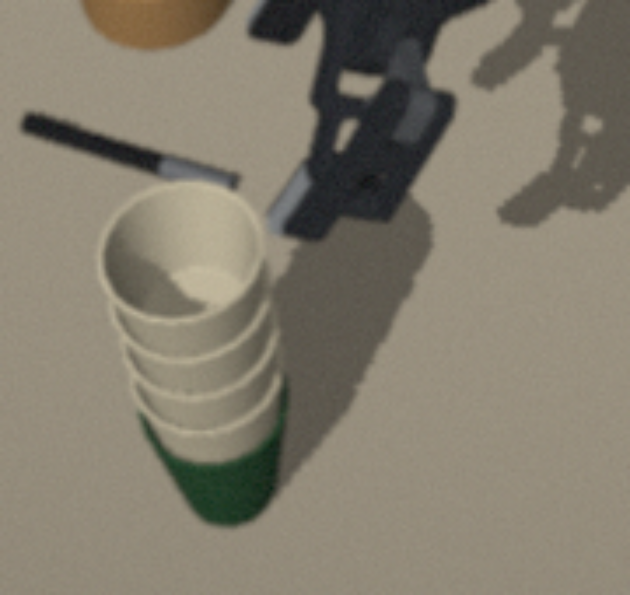

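View pics/t28.png

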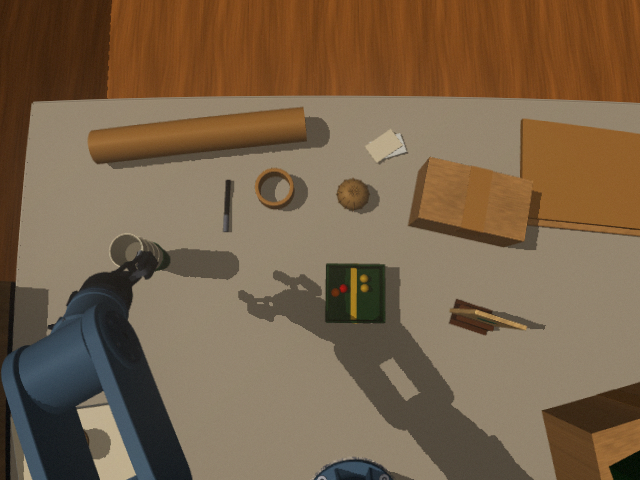

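The top view shows the box knocked to about (355,293), still level with all four sweets inside. The five-cup stack is upright, its top rim at the expected 0.202 m. Next is the plaque.

```bash
cat >> h.py <<'E'
def Rp(az,th,s):
    a=np.radians(az);t=np.radians(th); cx=np.array([np.cos(a),np.sin(a),0]); zh=np.array([0,0,1.])
    x=-np.sin(t)*cx-np.cos(t)*zh; y=s*(np.cos(t)*cx-np.sin(t)*zh); return np.c_[x,y,np.cross(x,y)]
E
python3 - <<'E'
from h import *; from fk import *
seeds=[[-.8,.2,1.7,0,1.3,2.6],[-.8,.2,1.7,0,1.3,-.5],[-.8,.2,1.7,.3,1.3,2.6],[-.8,.2,1.7,-.3,1.3,-.5]]
for s in (1,-1):
    R=Rp(-19,0,s)
    for z in (.146,.28): print(s,"grasp",[v.round(2).tolist() if i==0 else round(v,4) for i,v in enumerate(ikb(np.array([.426,-.284,z]),R,seeds))])
    R=Rp(-13,13,s); cx=np.array([.974,-.225,0]); f=np.array([.618,-.261,0])-cx*.034
    for up in (0,.08):
        P=f-R[:,0]*.138+[0,0,up]; print(s,"place",P.round(3),[v.round(2).tolist() if i==0 else round(v,4) for i,v in enumerate(ikb(P,R,seeds))])
t=cam("top"); s_=cam("side","s29.png")
cv2.imwrite("pics/pl_t.png",cv2.resize(t["img"][290:345,440:555],None,fx=6.5,fy=6.5,interpolation=cv2.INTER_CUBIC))
cv2.imwrite("pics/pl_s.png",cv2.resize(s_["img"][125:220,390:450],None,fx=6,fy=6,interpolation=cv2.INTER_CUBIC))
E
```

```text
1 grasp [[-0.82, 0.14, 1.84, 0.0, 1.16, -0.49], np.float64(0.0)]
1 grasp [[-0.82, -0.0, 1.71, 0.0, 1.44, -0.49], np.float64(0.0)]
1 place [ 0.615 -0.26   0.134] [[-0.54, 0.63, 1.22, -0.07, 1.51, -0.3], np.float64(0.0)]
1 place [ 0.615 -0.26   0.214] [[-0.54, 0.56, 1.16, -0.07, 1.64, -0.31], np.float64(0.0)]
-1 grasp [[-0.82, 0.14, 1.84, -0.0, 1.16, 2.65], np.float64(0.0)]
-1 grasp [[-0.82, -0.0, 1.71, 0.0, 1.44, 2.65], np.float64(0.0)]
-1 place [ 0.615 -0.26   0.134] [[-0.54, 0.63, 1.22, -0.07, 1.51, 2.84], np.float64(0.0)]
-1 place [ 0.615 -0.26   0.214] [[-0.54, 0.56, 1.16, -0.07, 1.64, 2.83], np.float64(0.0)]
```

View pics/pl_t.png

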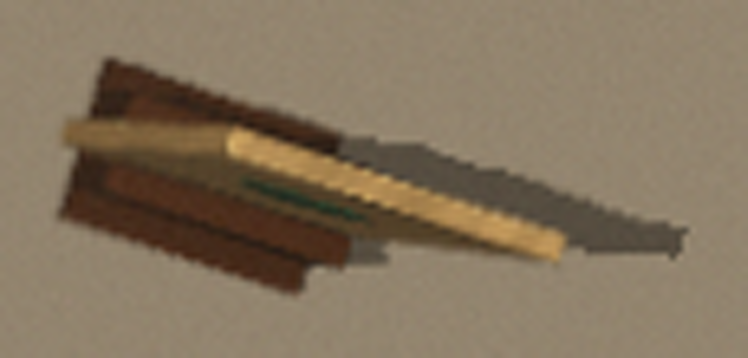

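View pics/pl_s.png

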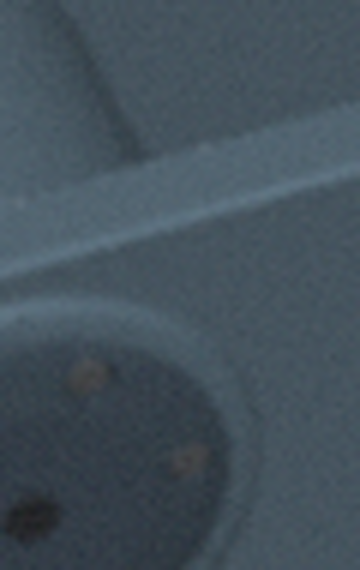

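Run:
```python
from h import *
t=cam("top"); L=[(240,126),(229,157),(568,232),(553,262)]
P=onz(t,[(x/6.5+440,y/6.5+290) for x,y in L],.178); print(P.round(4).tolist(),P.mean(0))
d=(P[2]+P[3]-P[0]-P[1])/2; print(np.degrees(np.arctan2(d[1],d[0]))+90, np.linalg.norm(d))
# slot/cheek edge directions: holder base edges: (105,60)-(340,135), (62,215)-(300,292)
Q=onz(t,[(x/6.5+440,y/6.5+290) for x,y in [(62,215),(300,292),(105,60),(340,135)]],.0)
for i in (0,2): d=Q[i+1]-Q[i]; print(np.degrees(np.arctan2(d[1],d[0]))+90)
R=Rp(-18,0,-1)
for p in ((.48,.05,.36),(.426,-.284,.30)): delta(p,R)
```

```text
[[0.4473, -0.2367, 0.178], [0.4381, -0.2329, 0.178], [0.4127, -0.3386, 0.178], [0.4038, -0.3333, 0.178]] [ 0.42543911 -0.28536891  0.178     ]
-18.807098020423794 0.10683037747408942
-18.89030404044722
-18.506997485694512
cur [0.535  0.4244 0.258 ] turn [2.315, -0.232, 0.575] ang 137.3 shift [-195.1, 304.8, 150.5]
cur [0.535  0.4244 0.258 ] turn [2.315, -0.232, 0.575] ang 137.3 shift [-237.8, 574.4, 359.2]
```

>>> {"method": "servo_tool", "body": {
  "targets": [
    [0.1,-0.01,0.03,-35,10,-10,1],
    [0.25,-0.025,0.06,-80,35,10,1],
    [0.4,-0.04,0.1,-115,75,30,1],
    [0.56,-0.056,0.14,-140,120,55,1],
    [0.72,-0.072,0.18,-160,170,80,1],
    [0.88,-0.088,0.22,-175,215,105,1],
    [1.04,-0.104,0.26,-187,260,128,1],
    [1.18,-0.118,0.29,-195,300,150,1]
  ]
}}

```text
time_s: 37.9
eef_pos: [0.478, 0.0528, 0.3593]
eef_rot: [-0.28, 0.75, -0.229, -0.554]
wrist_force: [0.7, 0.2, -0.7]
opening: 1.003
```

Run:
```python
from h import *
st()
R=Rp(-18.8,0,-1)
for p in ((.46,-.12,.34),(.4255,-.285,.27),): delta(p,R)
```

```text
t 37.9 tcp [0.478  0.0528 0.3593] q [-0.142, -0.331, 1.857, 0.007, 1.329, 2.174] F [0.7, 0.2, -0.7] open 1.003
x [ 0.281 -0.033 -0.959] y [-0.655 -0.737 -0.166] z [-0.702  0.675 -0.229]
cur [0.478  0.0528 0.3593] turn [1.145, -0.109, 0.283] ang 67.9 shift [19.3, 142.4, -99.5]
cur [0.478  0.0528 0.3593] turn [1.145, -0.109, 0.283] ang 67.9 shift [82.2, 298.3, -170.6]
```

>>> {"method": "servo_tool", "body": {
  "targets": [
    [0.12,-0.01,0.03,5,40,-25,1],
    [0.28,-0.03,0.07,12,85,-55,1],
    [0.43,-0.04,0.11,19,130,-85,1],
    [0.6,-0.057,0.15,30,175,-110,1],
    [0.76,-0.07,0.19,45,220,-133,1],
    [0.92,-0.09,0.23,62,260,-153,1],
    [1.06,-0.1,0.26,75,288,-166,1],
    [1.145,-0.109,0.283,82,298,-171,1]
  ]
}}

```text
time_s: 38.9
eef_pos: [0.4248, -0.2865, 0.2677]
eef_rot: [0.576, -0.408, 0.577, 0.412]
wrist_force: [0.5, -0.1, 0.5]
opening: 0.996
```

Run:
```python
from h import *
st(); c=cam("wrist","w30.png"); s=cam("side","s30.png")
delta((.4255,-.285,.146),Rp(-18.8,0,-1))
```

```text
t 38.9 tcp [ 0.4248 -0.2865  0.2677] q [-0.825, 0.013, 1.715, -0.0, 1.419, 2.65] F [0.5, -0.1, 0.5] open 0.996
x [-0.004  0.004 -1.   ] y [-0.945  0.328  0.005] z [0.328 0.945 0.002]
cur [ 0.425  -0.2859  0.2677] turn [-0.003, 0.002, -0.005] ang 0.3 shift [121.7, -0.7, 0.7]
```

View pics/w30.png

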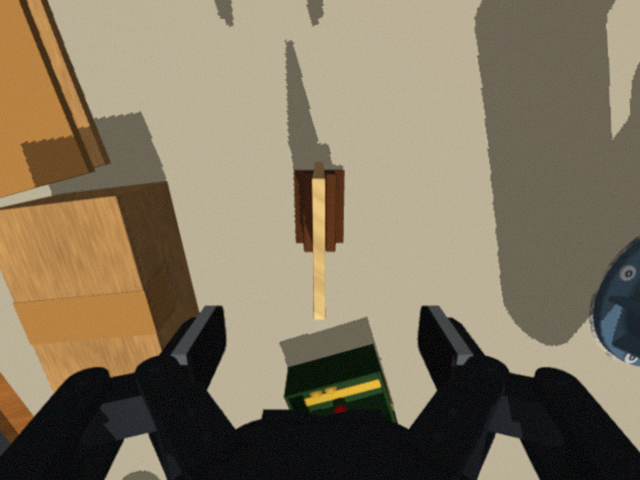

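View pics/s30.png

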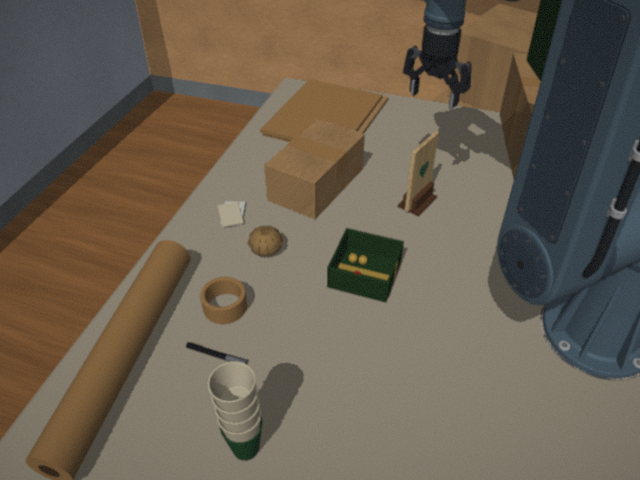

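Run:
```python
from h import *
c=cam("wrist"); im=c["img"]; hsv=cv2.cvtColor(im,cv2.COLOR_BGR2HSV)
P=onz(c,[(318.5,177),(320,319)],.178); print(P.round(4),P.mean(0).round(4)); d=P[1]-P[0]; print(np.degrees(np.arctan2(d[1],d[0]))-90,np.linalg.norm(d))
```

```text
[[ 0.4096 -0.3352  0.178 ]
 [ 0.4444 -0.2306  0.178 ]] [ 0.427  -0.2829  0.178 ]
-18.40577253588576 0.11027581256049097
```

>>> {"method": "servo_tool", "body": {
  "targets": [
    [0,0,0,15,0,1,1],
    [0,0,0,35,0,2,1],
    [0,0,0,58,0,2,1],
    [0,0,0,80,0,2,1],
    [0,0,0,100,0,2,1],
    [0,0,0,115,0,2,1],
    [0,0,0,122,0,2,1],
    [0,0,0,122,0,2,1]
  ]
}}

```text
time_s: 40.05
eef_pos: [0.4258, -0.2826, 0.1464]
eef_rot: [0.575, -0.41, 0.575, 0.413]
wrist_force: [-0.2, 0.1, 0.0]
opening: 1.001
```

>>> {"method": "servo_tool", "body": {
  "targets": [
    [0,0,0,0,0,0,-1],
    [0,0,0,0,0,0,-1],
    [0,0,0,0,0,0,-1],
    [0,0,0,0,0,0,-1],
    [0,0,0,0,0,0,-1],
    [0,0,0,0,0,0,-1],
    [0,0,0,0,0,0,-1],
    [0,0,0,0,0,0,-1]
  ]
}}

```text
time_s: 41.05
eef_pos: [0.4259, -0.2829, 0.1466]
eef_rot: [0.575, -0.411, 0.575, 0.413]
wrist_force: [0.3, -0.4, 3.0]
opening: 0.091
```

Run:
```python
from h import *
st(); c=cam("wrist","w31.png")
```

```text
t 41.05 tcp [ 0.4259 -0.2829  0.1466] q [-0.819, 0.137, 1.84, 0.0, 1.168, 2.65] F [0.3, -0.4, 3.0] open 0.091
x [-0.002  0.003 -1.   ] y [-0.947  0.321  0.003] z [0.322 0.947 0.002]
```

View pics/w31.png

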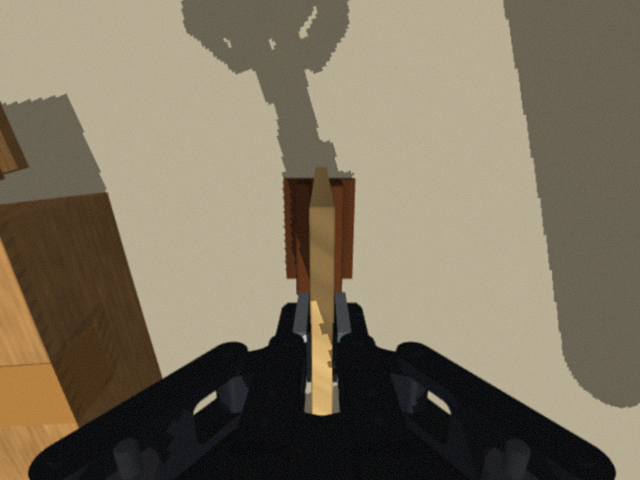

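>>> {"method": "servo_tool", "body": {
  "targets": [
    [0,0,0,-4,0,0,-1],
    [0,0,0,-12,0,0,-1],
    [0,0,0,-24,0,0,-1],
    [0,0,0,-38,0,0,-1],
    [0,0,0,-52,0,0,-1],
    [0,0,0,-66,0,0,-1],
    [0,0,0,-78,0,0,-1],
    [0,0,0,-85,0,0,-1]
  ]
}}

```text
time_s: 42.1
eef_pos: [0.4263, -0.2833, 0.2327]
eef_rot: [0.575, -0.411, 0.575, 0.413]
wrist_force: [-0.2, -0.2, -1.2]
opening: 0.095
```

Run:
```python
from h import *
st(); c=cam("wrist","w32.png"); s=cam("side","s32.png"); t=cam("top","t32.png")
cv2.imwrite("pics/s32c.png",cv2.resize(s["img"][40:240,250:500],None,fx=3,fy=3,interpolation=cv2.INTER_CUBIC))
cv2.imwrite("pics/t32c.png",cv2.resize(t["img"][140:270,400:560],None,fx=5,fy=4.5,interpolation=cv2.INTER_CUBIC))
```

```text
t 42.1 tcp [ 0.4263 -0.2833  0.2327] q [-0.819, 0.039, 1.76, 0.0, 1.345, 2.65] F [-0.2, -0.2, -1.2] open 0.095
x [-0.002  0.002 -1.   ] y [-0.947  0.321  0.002] z [0.321 0.947 0.001]
```

View pics/s32c.png

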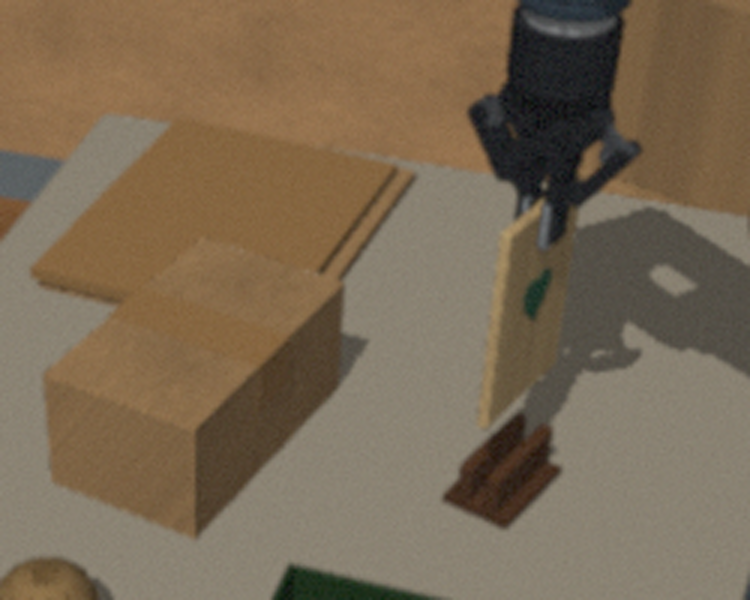

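View pics/t32c.png

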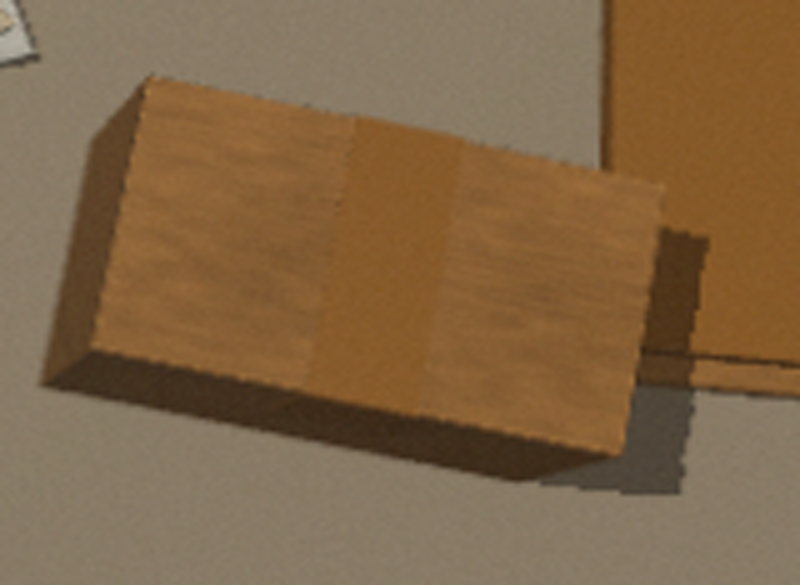

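Run:
```python
from h import *
t=cam("top"); f=lambda L:[(x/5+400,y/4.5+140) for x,y in L]
P=onz(t,f([(93,349),(622,457),(662,183),(152,75)]),.11); F=onz(t,f([(42,386),(520,480)]),0)
an=lambda d:np.degrees(np.arctan2(d[1],d[0]))+90
print(P.round(4).tolist()); print("yaw",an(P[1]-P[0]),an(P[2]-P[3]),an(F[1]-F[0]),an(P[1]-P[2])-270, an(P[0]-P[3])-270)
print("mid top",(P[0]+P[1])/2,"mid foot",(F[0]+F[1])/2,F.round(4).tolist(), "len",np.linalg.norm(P[1]-P[0]),np.linalg.norm(P[2]-P[1]))
s=cam("side")
g=lambda L:[(x/3+250,y/3+40) for x,y in L]
S=onz(s,g([(197,428),(341,284)]),.11); print("side",S.round(4).tolist(),an(S[1]-S[0]),S.mean(0))
S=onz(s,g([(196,538),(338,385)]),.0); print("side foot",S.round(4).tolist(),an(S[1]-S[0]))
```

```text
[[0.6437, -0.1439, 0.11], [0.5894, -0.3766, 0.11], [0.726, -0.4061, 0.11], [0.7798, -0.1765, 0.11]]
yaw -13.146419407697678 -13.193437781363684 -12.783509194419736 -12.208822466668948 -13.446493083874998
mid top [ 0.61653543 -0.2602534   0.11      ] mid foot [ 0.61781079 -0.2615101   0.        ] [[0.6442, -0.1451, 0.0], [0.5914, -0.3779, 0.0]] len 0.23892126845763245 0.13977148990810037
side [[0.6448, -0.1452, 0.11], [0.5944, -0.3716, 0.11]] -12.568980195997511 [ 0.61960444 -0.25838639  0.11      ]
side foot [[0.6468, -0.1455, 0.0], [0.5942, -0.3806, 0.0]] -12.606139627765842
```

```bash
cat >> h.py <<'E'
def place(th,Dr,up,back=0,dy=0.0,L=.1386,yaw=-13.0):
    a=np.radians(yaw); t=np.radians(th); cx=np.array([np.cos(a),np.sin(a),0]); cy=np.array([-np.sin(a),np.cos(a),0])
    f=np.array([.6178,-.2605,0])-cx*(Dr+.0045*np.cos(t)+back)+cy*dy+np.array([0,0,.0045*np.sin(t)+up])
    R=Rp(yaw,th,-1); P=f-R[:,0]*L; return P,R
E
python3 - <<'E'
from h import *
for a in ((5,.03,.10,.06),(13,.03,.08,.01),(13,.03,.03,0)): P,R=place(*a); print(P.round(4)); delta(P,R)
E
```

```text
[ 0.5375 -0.242   0.2385]
cur [ 0.4259 -0.2828  0.2311] turn [-0.1, 0.007, 0.084] ang 7.5 shift [-7.6, -92.5, 74.6]
[ 0.6049 -0.2575  0.2161]
cur [ 0.4259 -0.2828  0.2311] turn [-0.1, 0.014, 0.223] ang 14.0 shift [14.6, -161.5, 81.5]
[ 0.6147 -0.2598  0.1661]
cur [ 0.4259 -0.2828  0.2311] turn [-0.1, 0.014, 0.223] ang 14.0 shift [64.6, -171.6, 82.4]
```

>>> {"method": "servo_tool", "body": {
  "targets": [
    [-0.02,0,0.01,-3,-15,12,-1],
    [-0.05,0,0.03,-6,-40,35,-1],
    [-0.08,0.005,0.06,-8,-70,58,-1],
    [-0.1,0.007,0.084,-7,-95,75,-1],
    [-0.1,0.01,0.13,-2,-120,78,-1],
    [-0.1,0.012,0.18,6,-143,80,-1],
    [-0.1,0.014,0.22,14,-160,82,-1],
    [-0.1,0.014,0.22,14,-161,82,-1]
  ]
}}

```text
time_s: 43.35
eef_pos: [0.6047, -0.2565, 0.2136]
eef_rot: [0.5, -0.375, 0.599, 0.501]
wrist_force: [1.0, 0.5, -1.6]
opening: 0.092
```

Run:
```python
from h import *
st(); s=cam("side"); t=cam("top"); c=cam("wrist","w33.png")
cv2.imwrite("pics/s33c.png",cv2.resize(s["img"][40:240,200:450],None,fx=3,fy=3,interpolation=cv2.INTER_CUBIC))
cv2.imwrite("pics/t33c.png",cv2.resize(t["img"][140:300,390:560],None,fx=4,fy=3.7,interpolation=cv2.INTER_CUBIC))
for a in ((13,.03,.03,0),(13,.03,.0015,0)): P,R=place(*a); delta(P,R)
```

```text
t 43.35 tcp [ 0.6047 -0.2565  0.2136] q [-0.547, 0.536, 1.194, -0.07, 1.628, 2.824] F [1.0, 0.5, -1.6] open 0.092
x [-0.22   0.052 -0.974] y [-0.95   0.218  0.226] z [0.224 0.975 0.001]
cur [ 0.6041 -0.2568  0.2166] turn [0.0, -0.0, 0.003] ang 0.2 shift [46.8, -21.9, -0.5]
cur [ 0.6041 -0.2568  0.2166] turn [0.0, -0.0, 0.003] ang 0.2 shift [74.6, -28.2, -0.5]
```

View pics/s33c.png

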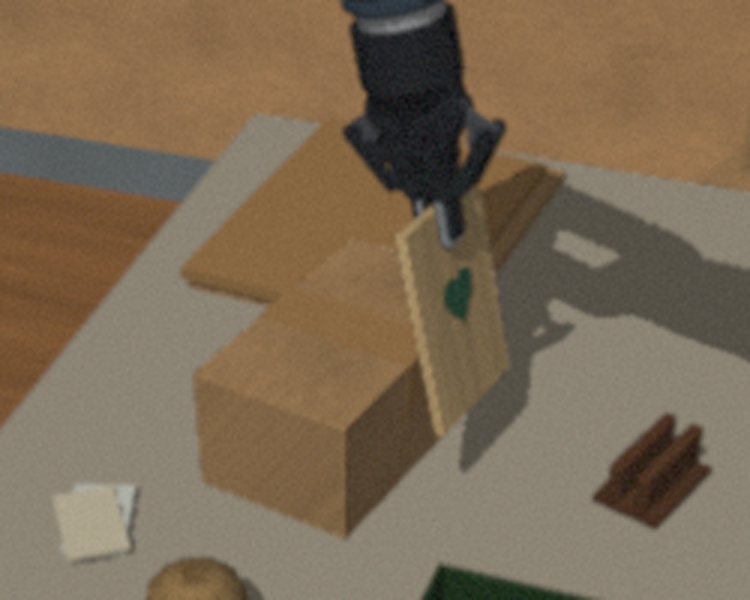

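View pics/w33.png

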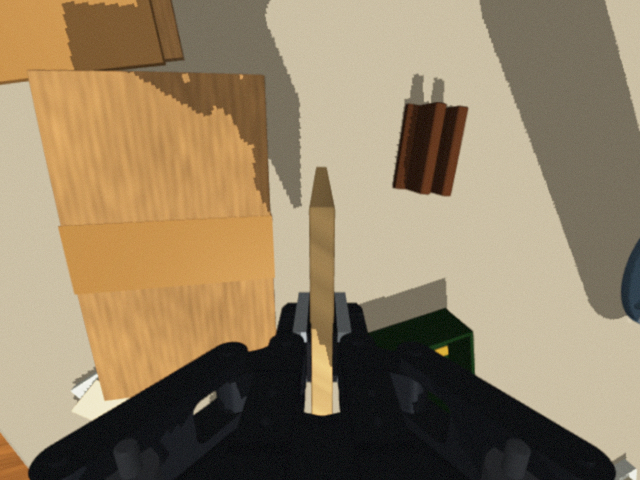

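>>> {"method": "servo_tool", "body": {
  "targets": [
    [0,0,0,12,-7,0,-1],
    [0,0,0,26,-14,0,-1],
    [0,0,0,40,-19,0,-1],
    [0,0,0,50,-22,0,-1],
    [0,0,0,58,-24,0,-1],
    [0,0,0,65,-26,0,-1],
    [0,0,0,70,-27,0,-1],
    [0,0,0,72,-27.5,0,-1]
  ]
}}

```text
time_s: 44.5
eef_pos: [0.6146, -0.2592, 0.1401]
eef_rot: [0.501, -0.376, 0.599, 0.499]
wrist_force: [-0.8, 0.1, -0.9]
opening: 0.093
```

Run:
```python
from h import *
st(); s=cam("side"); t=cam("top"); c=cam("wrist","w34.png")
cv2.imwrite("pics/s34c.png",cv2.resize(s["img"][40:240,200:450],None,fx=3,fy=3,interpolation=cv2.INTER_CUBIC))
cv2.imwrite("pics/t34c.png",cv2.resize(t["img"][140:300,390:560],None,fx=4,fy=3.7,interpolation=cv2.INTER_CUBIC))
for a in ((13,.03,.0015,0),(13,.03,0,0)): P,R=place(*a); delta(P,R)
```

```text
t 44.5 tcp [ 0.6146 -0.2592  0.1401] q [-0.543, 0.619, 1.221, -0.069, 1.515, 2.836] F [-0.8, 0.1, -0.9] open 0.093
x [-0.217  0.05  -0.975] y [-0.95   0.219  0.222] z [ 0.225  0.974 -0.   ]
cur [ 0.6147 -0.2592  0.1405] turn [0.0, -0.0, 0.003] ang 0.2 shift [2.8, -0.7, -0.5]
cur [ 0.6147 -0.2592  0.1405] turn [0.0, -0.0, 0.003] ang 0.2 shift [4.3, -1.0, -0.5]
```

View pics/s34c.png

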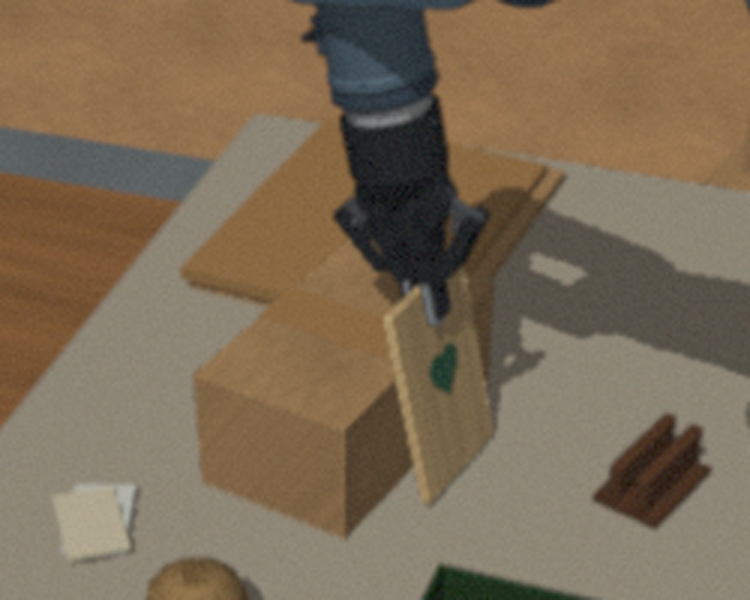

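View pics/t34c.png

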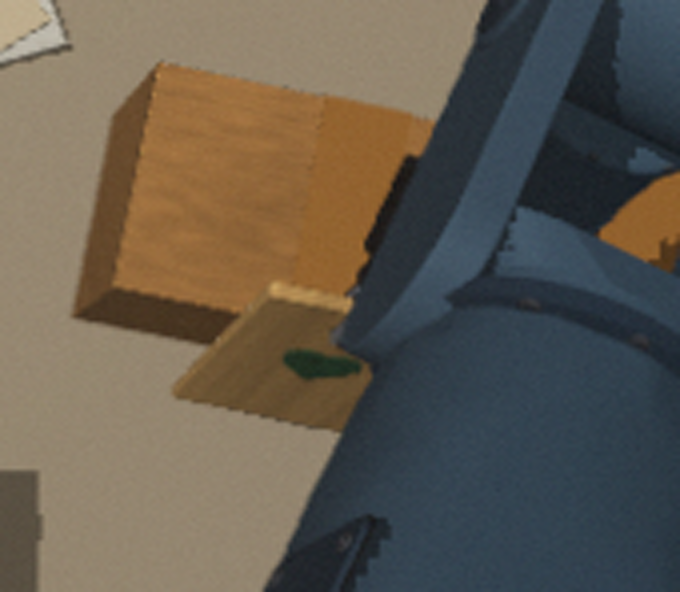

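>>> {"method": "servo_tool", "body": {
  "targets": [
    [0,0,0,0.7,-0.2,0,-1],
    [0,0,0,1.4,-0.4,0,-1],
    [0,0,0,2.1,-0.6,0,-1],
    [0,0,0,2.8,-0.8,0,-1],
    [0,0,0,3.4,-0.9,0,-1],
    [0,0,0,4,-1,0,-1],
    [0,0,0,4,-1,0,-1],
    [0,0,0,4,-1,0,-1]
  ]
}}

```text
time_s: 45.65
eef_pos: [0.6148, -0.2593, 0.1364]
eef_rot: [0.501, -0.376, 0.599, 0.499]
wrist_force: [0.2, -0.1, -0.9]
opening: 0.093
```

Run:
```python
from h import *
st(); P,R=place(13,.03,0,0); delta(P,R)
```

```text
t 45.65 tcp [ 0.6148 -0.2593  0.1364] q [-0.543, 0.623, 1.223, -0.069, 1.509, 2.837] F [0.2, -0.1, -0.9] open 0.093
x [-0.216  0.05  -0.975] y [-0.95   0.219  0.222] z [ 0.225  0.974 -0.   ]
cur [ 0.6148 -0.2593  0.1364] turn [0.0, -0.0, 0.003] ang 0.2 shift [0.3, -0.0, -0.5]
```

>>> {"method": "servo_tool", "body": {
  "targets": [
    [0,0,0,0.3,0,0,-1],
    [0,0,0,0.6,0,0,-1],
    [0,0,0,0.9,-0.1,0,-1],
    [0,0,0,1.2,-0.2,0,-1],
    [0,0,0,1.5,-0.2,0,-1],
    [0,0,0,1.5,-0.3,0,-1],
    [0,0,0,1.5,-0.3,0,-1],
    [0,0,0,1.5,-0.3,0,-1]
  ]
}}

```text
time_s: 46.65
eef_pos: [0.6152, -0.2596, 0.1361]
eef_rot: [0.501, -0.376, 0.599, 0.499]
wrist_force: [0.8, 0.0, 6.9]
opening: 0.095
```

>>> {"method": "servo_tool", "body": {
  "targets": [
    [0,0,0,-0.3,0,0,-1],
    [0,0,0,-0.3,0,0,-0.8],
    [0,0,0,-0.3,0,0,-0.7],
    [0,0,0,-0.3,0,0,-0.6],
    [0,0,0,-0.3,0,0,-0.5],
    [0,0,0,-0.3,0,0,-0.4],
    [0,0,0,-0.3,0,0,-0.3],
    [0,0,0,-0.3,0,0,-0.3]
  ]
}}

```text
time_s: 47.65
eef_pos: [0.6152, -0.2596, 0.1364]
eef_rot: [0.501, -0.376, 0.599, 0.499]
wrist_force: [0.5, 0.2, -0.2]
opening: 0.348
```

Run:
```python
from h import *
st(); s=cam("side"); c=cam("wrist","w35.png")
cv2.imwrite("pics/s35c.png",cv2.resize(s["img"][40:240,200:450],None,fx=3,fy=3,interpolation=cv2.INTER_CUBIC))
```

```text
t 47.65 tcp [ 0.6152 -0.2596  0.1364] q [-0.543, 0.623, 1.223, -0.07, 1.508, 2.837] F [0.5, 0.2, -0.2] open 0.348
x [-0.215  0.049 -0.975] y [-0.95   0.219  0.221] z [ 0.225  0.974 -0.001]
```

View pics/s35c.png

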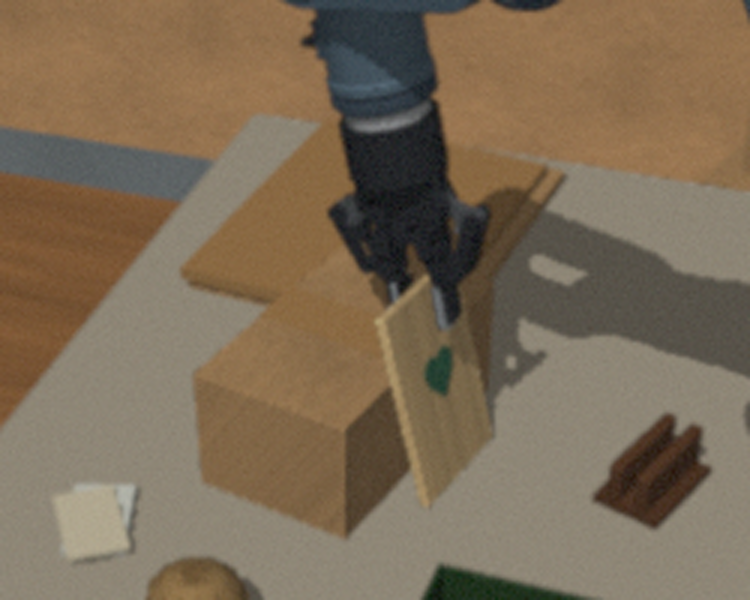

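View pics/w35.png

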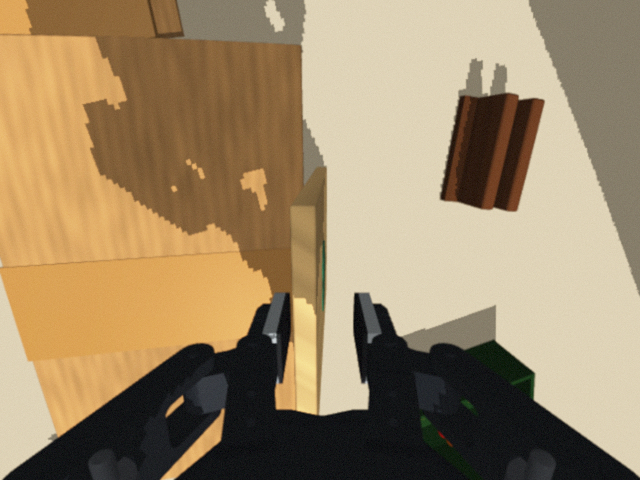

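>>> {"method": "servo_tool", "body": {
  "targets": [
    [0,0,0,0,-2,0,-0.3],
    [0,0,0,0,-5,0,-0.3],
    [0,0,0,-2,-6,0,-0.3],
    [0,0,0,-10,-6,0,-0.3],
    [0,0,0,-25,-6,0,-0.3],
    [0,0,0,-45,-6,0,-0.3],
    [0,0,0,-70,-6,0,-0.3],
    [0,0,0,-100,-6,0,-0.3]
  ]
}}

```text
time_s: 48.75
eef_pos: [0.6428, -0.2659, 0.2348]
eef_rot: [0.501, -0.377, 0.599, 0.498]
wrist_force: [-0.7, -0.3, -0.0]
opening: 0.348
```

Run:
```python
from h import *
st(); s=cam("side"); c=cam("wrist","w36.png")
cv2.imwrite("pics/s36c.png",cv2.resize(s["img"][40:240,200:450],None,fx=3,fy=3,interpolation=cv2.INTER_CUBIC))
delta((.35,-.25,.40),Rp(-13,0,-1))
```

```text
t 48.75 tcp [ 0.6428 -0.2659  0.2348] q [-0.531, 0.607, 1.046, -0.068, 1.7, 2.835] F [-0.7, -0.3, -0.0] open 0.348
x [-0.214  0.048 -0.976] y [-0.951  0.22   0.22 ] z [ 0.225  0.974 -0.001]
cur [ 0.645  -0.267   0.2389] turn [0.0, -0.004, -0.213] ang 12.2 shift [-95.5, 318.8, -50.2]
```

View pics/s36c.png

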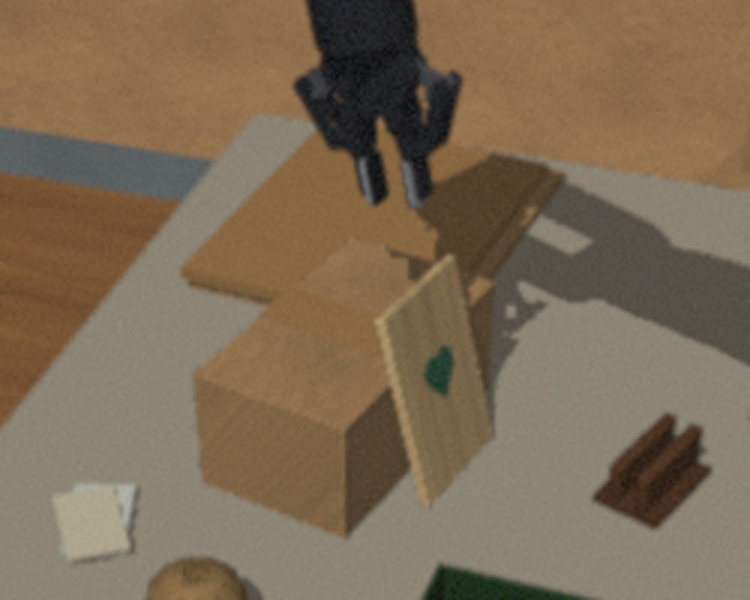

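View pics/w36.png

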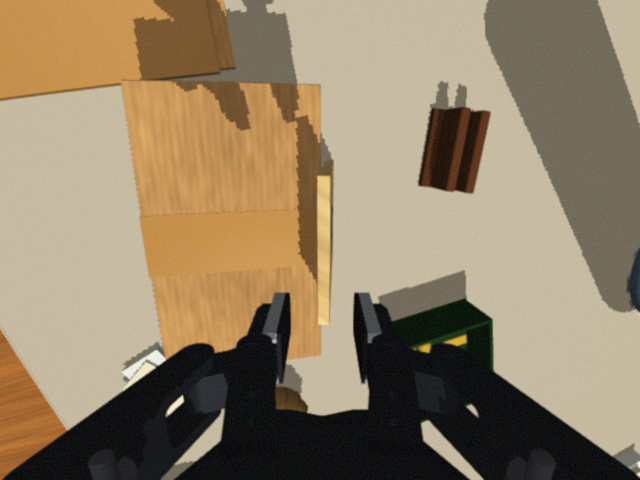

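>>> {"method": "servo_tool", "body": {
  "targets": [
    [0,0,0,-30,0,0,-0.3],
    [0,0,0,-70,5,0,-0.3],
    [0,0,0,-110,20,0,-0.3],
    [0,0,-0.05,-130,60,0,-0.3],
    [0,0,-0.1,-140,110,20,-0.3],
    [0,0,-0.15,-140,160,50,-0.3],
    [0,0,-0.2,-140,210,90,-0.3],
    [0,0,-0.2,-140,250,140,-0.3]
  ]
}}

```text
time_s: 49.85
eef_pos: [0.4666, -0.0832, 0.4289]
eef_rot: [0.55, -0.438, 0.557, 0.442]
wrist_force: [0.2, 1.1, 0.6]
opening: 0.353
```

>>> {"method": "servo_tool", "body": {
  "targets": [
    [0,0,0,0,10,30,-0.3],
    [0,0,0,0,20,80,-0.3],
    [0,0,0,0,20,130,-0.3],
    [0,0,0,0,20,180,-0.3],
    [0,0,0,0,20,220,-0.3],
    [0,0,0,0,20,240,-0.3],
    [0,0,0,0,20,250,-0.3],
    [0,0,0,0,20,250,-0.3]
  ]
}}

```text
time_s: 50.85
eef_pos: [0.4824, 0.0446, 0.4243]
eef_rot: [0.543, -0.451, 0.528, 0.472]
wrist_force: [-0.1, -0.1, 0.6]
opening: 0.351
```

Run:
```python
from h import *
st(); s=cam("side","s37.png"); t=cam("top","t37.png")
cv2.imwrite("pics/s37c.png",cv2.resize(s["img"][110:320,200:450],None,fx=3,fy=2.85,interpolation=cv2.INTER_CUBIC))
cv2.imwrite("pics/t37c.png",cv2.resize(t["img"][140:350,310:560],None,fx=3,fy=2.85,interpolation=cv2.INTER_CUBIC))
print(rim(t,(.5688,.4441),z=.202))
```

```text
t 50.85 tcp [0.4824 0.0446 0.4243] q [-0.177, -0.118, 1.534, 0.036, 1.735, 3.117] F [-0.1, -0.1, 0.6] open 0.351
x [-0.004  0.036 -0.999] y [-0.989  0.147  0.009] z [0.147 0.988 0.036]
(array([0.56894408, 0.44412227]), np.float64(0.034002167455203604), 68)
```

View pics/t37.png

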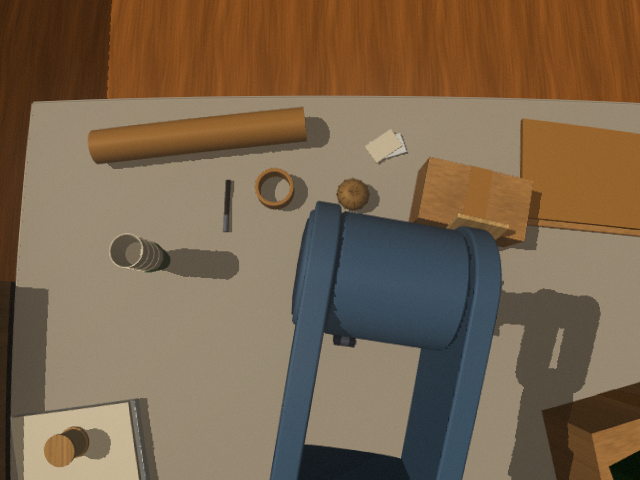

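View pics/t37c.png

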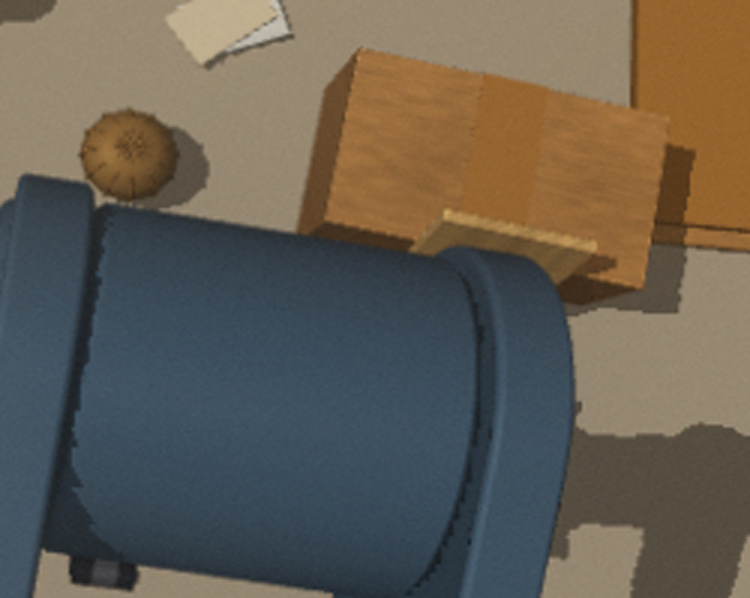

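View pics/s37c.png

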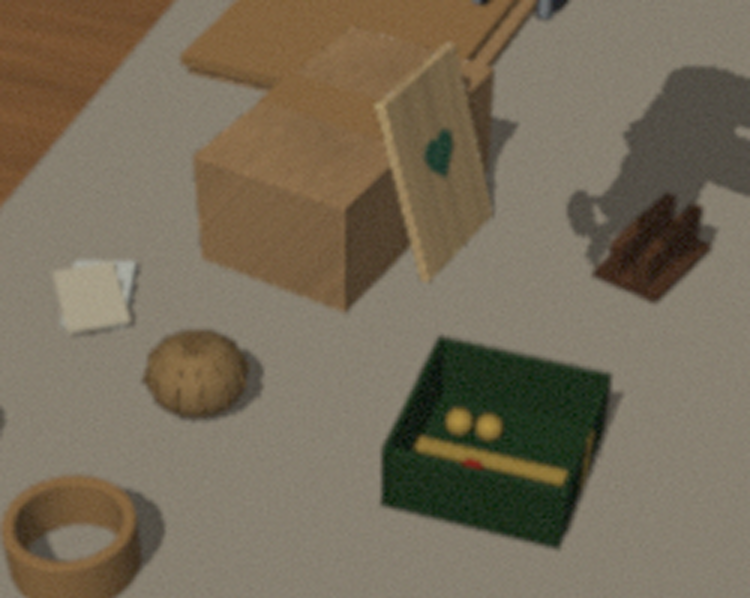

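View pics/s37.png

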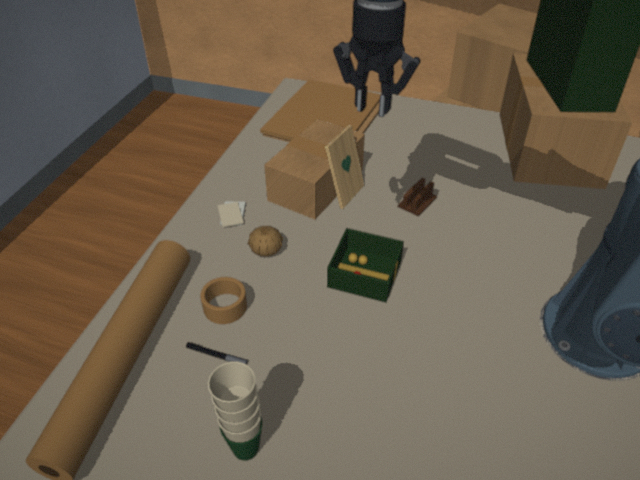

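>>> {"method": "servo_tool", "body": {
  "targets": [
    [-0.17,0,0,0,10,30,-0.3],
    [-0.34,0,0,0,20,70,-0.3],
    [-0.51,0,0,0,35,115,-0.3],
    [-0.68,0,0,0,50,160,-0.3],
    [-0.85,0,0,0,65,205,-0.3],
    [-1.02,0,0,0,80,250,-0.3],
    [-1.2,0,0,0,95,290,-0.3],
    [-1.3,0,0,0,100,310,-0.3]
  ]
}}

```text
time_s: 51.95
eef_pos: [0.4281, 0.3678, 0.4364]
eef_rot: [0.157, -0.688, 0.132, 0.696]
wrist_force: [0.9, -0.3, 0.4]
opening: 0.351
```

Run:
```python
from h import *
st(); s=cam("side","s38.png"); t=cam("top","t38.png")
cv2.imwrite("pics/t38c.png",cv2.resize(t["img"][140:350,310:560],None,fx=3,fy=2.85,interpolation=cv2.INTER_CUBIC))
```

```text
t 51.95 tcp [0.4281 0.3678 0.4364] q [0.48, 0.054, 1.344, 0.035, 1.729, 2.468] F [0.9, -0.3, 0.4] open 0.351
x [-0.004  0.037 -0.999] y [-0.4   -0.916 -0.032] z [-0.916  0.4    0.018]
```

View pics/t38c.png

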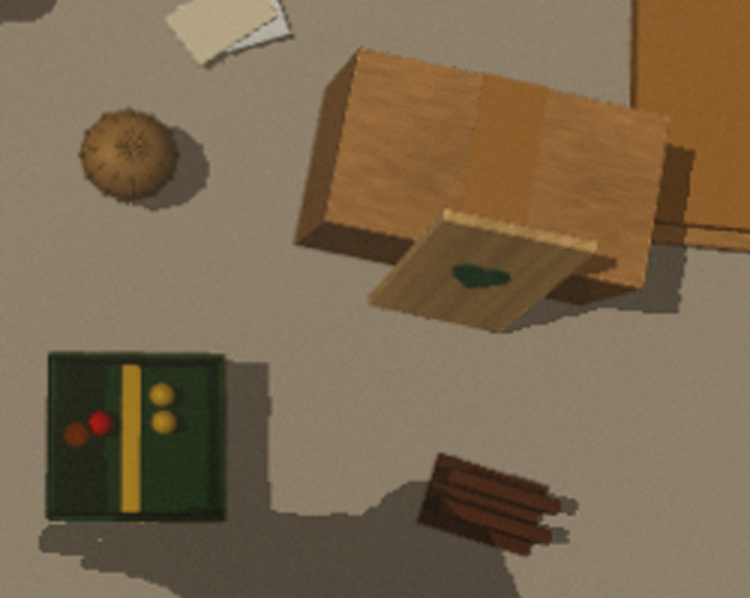

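View pics/t38.png

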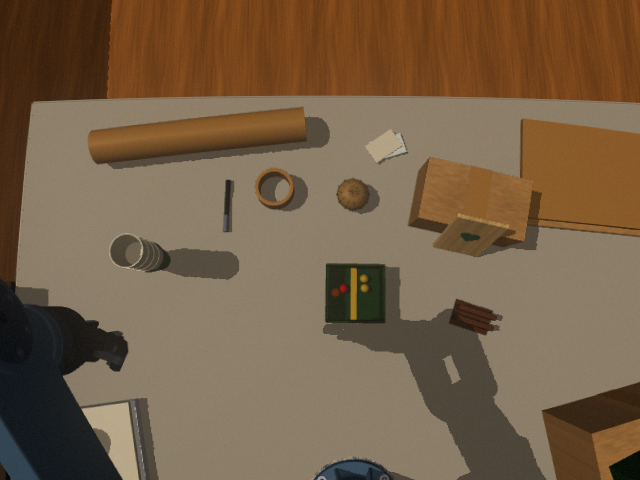

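Run:
```python
from h import *
t=cam("top"); f=lambda L:[(x/3+310,y/2.85+140) for x,y in L]
F=onz(t,f([(369,302),(502,332)]),.0); T=onz(t,f([(445,217),(593,250)]),.164)
an=lambda d:np.degrees(np.arctan2(d[1],d[0]))+90
cx=np.array([.9744,-.225,0]);cy=np.array([.225,.9744,0]);m=np.array([.6178,-.2605,0])
for n,P in (("foot",F),("top",T)):
    print(n,P.round(4).tolist(),"yaw",an(P[1]-P[0]),"len",np.linalg.norm(P[1]-P[0]),"ahead",((P.mean(0)-m)@cx).round(4),"lat",((P.mean(0)-m)@cy).round(4))
B=onz(t,f([(47,352),(224,352),(226,520),(46,520)]),.06); print(B.round(3).tolist(), "yaw",an(B[2]-B[1])-90)
```

```text
foot [[0.595, -0.2027, 0.0], [0.5684, -0.3099, 0.0]] yaw -13.907394190745194 len 0.11046214471357732 ahead -0.0361 lat -0.004
top [[0.6362, -0.2133, 0.164], [0.6115, -0.3162, 0.164]] yaw -13.480373852791672 len 0.10581125994283407 ahead 0.0068 lat -0.0028
[[0.551, 0.056, 0.06], [0.55, -0.075, 0.06], [0.42, -0.073, 0.06], [0.422, 0.058, 0.06]] yaw 179.04515810557257
```

Run:
```python
from h import *
st(); print(ctrl.hand_in())
```

```text
t 52.1 tcp [0.4287 0.3663 0.4361] q [0.477, 0.053, 1.346, 0.034, 1.729, 2.472] F [-0.7, -1.0, -0.3] open 0.353
x [-0.004  0.036 -0.999] y [-0.406 -0.913 -0.031] z [-0.914  0.406  0.018]
the job is handed in; nothing more can be done
None
```

The gift order is made up and handed in at 52 s of the 200 s allowed.

- **Sweets:** I poured all four from the cream cup into the green gift box. The box was later knocked a few centimetres aside. In the last top picture it stands level with all four sweets in it.
- **Cups:** The used cup and the three empty cream cups are nested upright in the dark green cup. Its top rim fits the full-nesting height of 202 mm to within about 0.1 mm in radius, and is centred on the base to about 2 mm.
- **Plaque:** I took it out of its holder and leaned it against the carton front. Its foot is about 36 mm in front of the face, it is within about 1° of square, and it sits 3–4 mm off the middle. Its top rests past the carton's front edge.
- **Bystanders:** The twine, tape roll and marker look unmoved in the before and after pictures; I did not measure them.

**Checks that disagreed:** The side camera put some rims 2–4 mm away from where the top camera did. The carton's yaw came out between −12.2° and −13.4° depending on which edge I used, and I placed the plaque using −13°. No check failed, and wrist forces stayed below about 7 N whenever I read them.

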